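Couple the cast holder to its ball stand and latch it

TASK

Lift the cast holder (with its yellow plaster cast) by its aluminium block and lower it onto the ball of the stand, pushing it gently but firmly past its spring catch until its flange sits flush on the stand's rubber-topped collar. Then press its blue latch lever fully down so that it locks under the ball, and let go. Use no more force than it needs (the catch yields to a light push; anything near 40 N on the stand is too much), and leave the glue bottle, paste jar and bur stand where they are.

Things in the scene. Friction and masses are not known exactly. Their poses are not given: they have to be found in the camera images.
- holder: Cast holder, loose, 0.35 to 0.5 kg; any yaw on the ball will do. Origin: centre of the underside of its round flange (76 mm wide, 5 mm thick), on the socket axis; z up. On the flange stands an aluminium grip block (see holder_grip). A grey table on its +x side carries a fixed yellow plaster cast (x 31 to 87 mm, y +-39 mm, top at z 41 mm); the blue latch lever is on its -x side.
- holder_grip (a point): Middle of the holder's grip block, on the socket axis 36 mm above the underside. The block is 44 mm along the holder's x and 40 mm along its y, from z 5 to 46 mm. Grip it across y: the flats at y = +-20 mm are free.
- socket (a point): Centre of the socket mouth, in the flange's underside: 38 mm wide, narrowing to a 26 mm bore for the 24 mm ball. Two sprung bars in it meet the ball when the flange is about 14 mm above its seat; the holder's weight does not pass them, a push of some 5 to 15 N does. From about 4 mm above the seat it goes down easily until the flange meets the collar's rubber ring.
- stand: Ball stand, fixed to the counter, upright; origin: centre of its underside, on the ball's axis. Round dark base 92 mm wide, 16 mm high, a black clamp ring with a side screw (to 36 mm out along +x), a steel column with a flat collar (aluminium, 76 mm wide, black rubber ring on top), and above it a 13 mm thick neck and a 24 mm steel ball, its centre 22 mm above the ring's top face.
- stand_clamp (a point): Clamp ring of the stand, on the ball's axis, 33 mm above the counter. The column is clamped at a height that differs each time and is not measured: the top of the rubber ring lies anywhere from 53 to 79 mm above the counter, so the seat must be felt. The ring gives only 1 mm per 15 N.
- latch (a joint): Latch lever of the holder: 0 = raised 34 degrees (starts at 0 to 0.08), 0.6 = fully down and level, a hard stop. It is stiff (friction about 0.18 N m, 3 to 5 N at the pad) and stays where it is left. Its pawl swings under the ball, so it goes fully down only when the holder is seated; put down too early, it bars the ball's way.
- latch_pad (a point): Point on the upper face of the blue lever, near its free end (centre of the 23 mm round pad), 58 mm from the hinge pin. The lever is 16 mm wide, 5 mm thick, ends 70 mm from the pin and points to the holder's -x. Raised, the pad is about 70 mm from the socket axis seen from above; down, 83 mm. Down, its upper face is 39.5 mm above the underside.
- latch_hinge (a point): Hinge pin of the lever, on the holder at x = -25 mm, y = 0, z = 35 mm; the pin runs along the holder's y, its axes are the holder's.
- glue_bottle: Yellow bottle with a red cap, 28 mm wide, 62 mm high, loose bystander beside the stand; origin at the centre of its underside.
- paste_jar: White jar with a blue lid, 53 mm wide, 42 mm high, loose bystander behind the stand; origin at the centre of its underside.
- bur_rack: Round red bur stand, 69 mm wide, 52 mm high, loose bystander behind the cast holder; origin at the centre of its underside.

How it is judged:
On the way, in this order (a step that is already met when the one before it is completed fails the run):
1. the holder is lowered over the ball, upright and centred, with the lever still raised (horizontal distance between holder and stand below 0.004 m and height (world z) of holder between 0.049 and 0.0805 m and angle between holder's own z axis and vertical below 0.05 rad and value of joint latch below 0.25 rad), for 0.2 s.
2. the lever is pressed fully down (horizontal distance between holder and stand below 0.004 m and height (world z) of holder between 0.049 and 0.0805 m and angle between holder's own z axis and vertical below 0.05 rad and value of joint latch above 0.53 rad), for 0.2 s.
At the end, for the whole second after the job is handed in: The holder sits on the stand's ball, its axis within 4 mm of the stand's, level within 0.05 rad, its underside between 49 and 80.5 mm above the counter (which with the lever down means flush on the collar), the lever at 0.53 rad or more (fully down), everything at rest and released (all of step 2 and linear speed of holder below 0.02 m/s); the robot touches nothing.
It fails at once if the holder is forced against the stand with more than 40 N (contact force between holder and stand above 40 N).
It fails at once if the glue bottle is moved more than 15 mm or tipped (distance of glue_bottle from where it was at the start of the episode above 0.015 m or angle between glue_bottle's own z axis and vertical above 0.3 rad).
It fails at once if the paste jar is moved more than 15 mm or tipped (distance of paste_jar from where it was at the start of the episode above 0.015 m or angle between paste_jar's own z axis and vertical above 0.3 rad).
It fails at once if the bur stand is moved more than 15 mm or tipped (distance of bur_rack from where it was at the start of the episode above 0.015 m or angle between bur_rack's own z axis and vertical above 0.3 rad).
It also fails if it takes over 67 s, if anything falls off the work surface, if the arm or the gripper's body presses on something with over 40 N, if the wrist force passes 120 N, or if a joint passes its speed limit or range.

ROBOT

A 7-joint arm with a two-finger parallel gripper is mounted at the origin on a cart in front of the work surface, level with it; the furniture and walls round the work are solid. World frame = base frame: x ahead of the robot, y to its left, z up, the work surface at z = 0. Lengths are in m, angles in rad, forces in N, time in s.
With the tool pointing down it reaches from about 0.425 to 0.975 m from the base axis. Payload 16.7 kg.
Tool frame: the origin (TCP) lies between the finger pads; the fingertips stand 17 mm ahead of it and the grasp point (between the pads) lies 2 mm behind it; x points along the fingers, z is the direction in which the jaws open and shut, and the axes are right-handed (so a half turn about x gives the same grasp; the last joint's range is limited). The gripper opens to 85 mm and grips with 20 to 120 N. Pads are 22 mm wide; open, the fingers measure 114 mm over their backs; the gripper's body (76 mm by 85 mm) begins 54 mm behind the grasp point. The pads swing forward as they close: fully open they stand 13 mm farther back than shut.
Start: joints at [-1.425, 0.426, 0.074, 1.606, -0.034, 1.111, -0.067], TCP at [0.197, 0.646, 0.213] pointing down, gripper open.
Joint ranges: [-2.85, 2.85], [-0.5, 2.14], [-1.23, 1.37], [0.21, 2.46], [-1.02, 4.16], [0.16, 2.05], [-2.73, 2.73]. Speed limits (rad/s): [1.89, 1.89, 2.39, 2.39, 3.01, 3.01, 3.01].

INTERFACE

Orientations are given as a unit quaternion [x, y, z, w].
In Python, from rig import * gives the robot as it stands.
- The arm moves only by the tool jog_arm, never from a script. Its arguments are lists of equal length, an entry for each row: "delta_pos": the shift along the tool's x, y, z in mm, a list of three; "dr": the turn, a rotation vector about the tool's x, y, z in rad, a list of three; "claw": the opening, from 0 (shut) to 1 (fully open). In form: {"delta_pos": [[tx, ty, tz], ...], "dr": [[ax, ay, az], ...], "claw": [claw, ...]}. A call has 1 to 8 rows; each row shifts and turns the commanded pose from where the row before left it, along the tool's axes as they then stand; what a row does not reach is not made up. A row lasts 1/10 s, in which the tool goes at most 50 mm and 8.59 degrees, less where a joint would pass 70% of its speed; a pose out of reach is approached as far as the arm can. A call with a gripper value outside its range is refused whole. The fingers move at their own pace and stop on an object; "force" is the grip in N (left out, the last holds). Time passes only in rows, so rows that do not move let the fingers close. It gives the time, the measured TCP pose, the force and the opening at its end, in the units of the state.
- observe(): the state, without advancing time (a new reading comes with each control period).
- capture(name): name is "scene" or "side" or "wrist"; returns a dict with "image" (384x512x3 uint8, red, green, blue), "mtx" (3x3 intrinsics, pixels), "pose" (4x4, takes a point from camera to world coordinates). Camera axes: x right, y up, looking along -z (the intrinsics and any distortion apply to the point x, -y, -z); pixel columns grow to the right and rows downward; lengths in m; the calibration is good to about 2 mm. A picture is of the moment at which its call begins. There is no depth.
- finish_job(): hands the job in, once; it reports no verdict.
The state is a dict: "time_s": time; "joints": joint angles; "joint_velocities": joint speeds; "joint_torque": joint torques, N m; "tcp_pos": TCP position; "eef_rot": TCP orientation; "contact_force": force on the tool from outside, world axes, zero at the start; "ft_torque": the same for the moment, N m; "grip_width": finger opening in m.
Only numpy, scipy, OpenCV 4.12 (cv2) and the standard library are available. Lean on these libraries where they do the work, as an engineer would, in place of code of your own. Each camera call takes 0.05 s, during which the arm holds its last target.

## Working session

There is one attempt and no reset: what is moved stays moved. The work goes in short steps, Python scripts to look and compute and a tool call to move; the robot and the scene stay as the last step left them, time stands still between calls to the robot, and variables do not carry over. Pictures are saved under pics/ and viewed, and the job is handed in when it is done.

Besides the shell and the picture viewer there is one more tool, called after "Request:" as name(argument=value, ...) on one line, values as JSON. jog_arm: Moves the arm, as the interface text tells. Its arguments: {"type":"object","properties":{"delta_pos":{"type":"array","items":{"type":"array","items":{"type":"number"}}},"dr":{"type":"array","items":{"type":"array","items":{"type":"number"}}},"claw":{"type":"array","items":{"type":"number"}},"force":{"type":"number"}},"required":["delta_pos","dr","claw"]}

```bash
mkdir -p pics; ls; python3 - <<'E'
from rig import *
import cv2
s=observe(); print({k:np.round(v,3) if 0 else v for k,v in s.items()})
for n in ("scene","side","wrist"):
    c=capture(n); cv2.imwrite(f"pics/{n}0.png",c["image"][:,:,::-1]); print(n,c["mtx"].tolist(),c["pose"].round(4).tolist() if hasattr(c["pose"],"round") else c["pose"],c.keys())
E
```

```text
pics
{'time_s': 0.0, 'joints': array([-1.42448418,  0.42673286,  0.07385155,  1.60662091, -0.0340773 ,
        1.11082478, -0.06709394]), 'joint_velocities': array([-0.00030579,  0.00070685, -0.00022131,  0.0010992 , -0.0006919 ,
       -0.00156475, -0.00022158]), 'joint_torque': array([ 2.39704723e-04, -9.49823642e+01,  3.76107439e+00, -4.63516831e+01,
        1.91373343e-02,  1.00735493e-02,  9.62619168e-06]), 'tcp_pos': array([0.19668143, 0.64524137, 0.21190395]), 'eef_rot': array([-0.42116421,  0.56857843,  0.42054064,  0.5678775 ]), 'contact_force': array([-0.71088244,  0.36734355,  0.00716802]), 'ft_torque': array([-0.02827415, -0.00871789,  0.02055851]), 'grip_width': 0.08539593761139401}
scene [[496.29121539530996, 0.0, 258.64393059665156], [0.0, 496.29121539530996, 191.37328631214788], [0.0, 0.0, 1.0]] [[0.759, 0.2936, -0.5811, -0.305], [-0.6511, 0.3407, -0.6782, -0.9665], [-0.0012, 0.8931, 0.4498, 0.6917], [0.0, 0.0, 0.0, 1.0]] dict_keys(['image', 'mtx', 'pose'])
side [[401.02662629378864, 0.0, 254.12344776194826], [0.0, 401.02662629378864, 192.98994182482147], [0.0, 0.0, 1.0]] [[-1.0, 0.0068, -0.0006, 0.5153], [-0.0037, -0.4649, 0.8854, 1.2722], [0.0057, 0.8854, 0.4649, 0.7476], [0.0, 0.0, 0.0, 1.0]] dict_keys(['image', 'mtx', 'pose'])
wrist [[345.4030005931013, 0.0, 257.73277323133806], [0.0, 345.4030005931013, 187.04744236861598], [0.0, 0.0, 1.0]] [[0.2924, -0.9107, -0.2918, 0.1211], [0.9563, 0.278, 0.0906, 0.6682], [-0.0014, -0.3055, 0.9522, 0.372], [0.0, 0.0, 0.0, 1.0]] dict_keys(['image', 'mtx', 'pose'])
```

View pics/scene0.png

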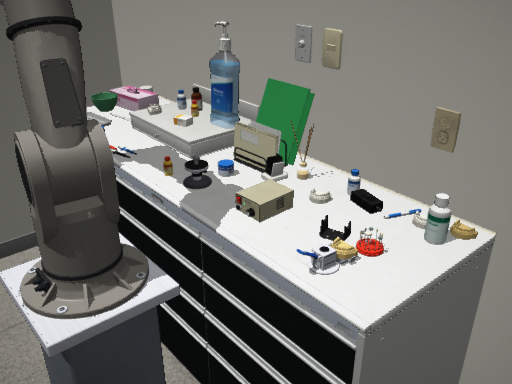

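View pics/side0.png

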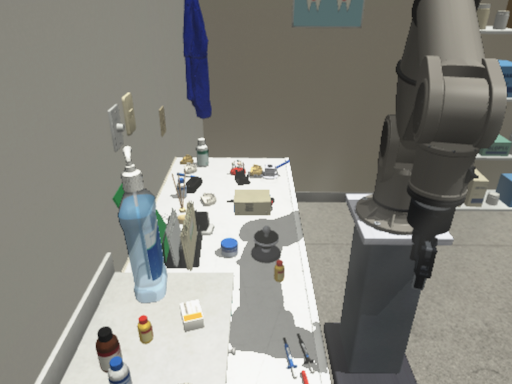

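View pics/wrist0.png

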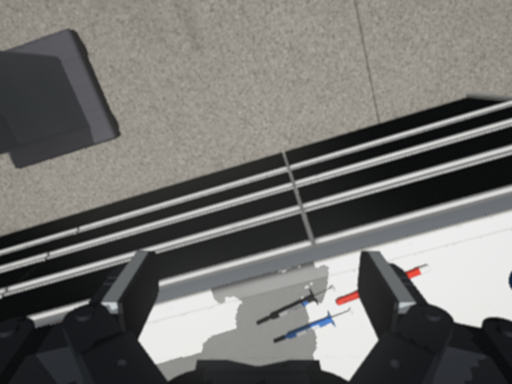

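```bash
cat > h.py <<'E'
import numpy as np, cv2
from rig import *
def ray(c,u,v):
    d=np.linalg.inv(c["mtx"])@[u,v,1]; d=np.array([d[0],-d[1],-d[2]]); T=np.array(c["pose"])
    return T[:3,3],T[:3,:3]@d
def onz(c,u,v,z):
    o,d=ray(c,u,v); return o+d*(z-o[2])/d[2]
def proj(c,P):
    T=np.array(c["pose"]);p=T[:3,:3].T@(np.array(P)-T[:3,3]); q=c["mtx"]@[p[0],-p[1],-p[2]]; return q[:2]/q[2]
def tri(rays):
    A=np.zeros((3,3));b=np.zeros(3)
    for o,d in rays:
        d=d/np.linalg.norm(d);M=np.eye(3)-np.outer(d,d);A+=M;b+=M@o
    return np.linalg.solve(A,b)
def save(name,img,crop=None,k=1):
    if crop: x0,y0,x1,y1=crop; img=img[y0:y1,x0:x1]
    img=cv2.resize(img,None,fx=k,fy=k,interpolation=cv2.INTER_CUBIC)
    cv2.imwrite("pics/"+name+".png",img[:,:,::-1])
E
python3 - <<'E'
from h import *
c=cv2.imread("pics/scene0.png")[:,:,::-1]; save("s1",c,(290,215,410,285),6); save("s2",c,(150,140,250,200),7)
c=cv2.imread("pics/side0.png")[:,:,::-1]; save("d1",c,(225,155,305,195),8); save("d2",c,(215,215,295,290),7)
from h import *
c=capture("scene")
for n,u,v,z in (("holder",324,262,.03),("stand",197,183,0.01),("bot",168,174,0),("jar",226,173,0),("rack",370,252,0)): print(n,onz(c,u,v,z))
E
```

```text
holder [ 0.42807938 -0.34265936  0.03      ]
stand [0.4664923 0.2333199 0.01     ]
bot [0.4437185  0.37138456 0.        ]
jar [0.59494367 0.25153785 0.        ]
rack [ 0.58017239 -0.35967778  0.        ]
```

View pics/s1.png

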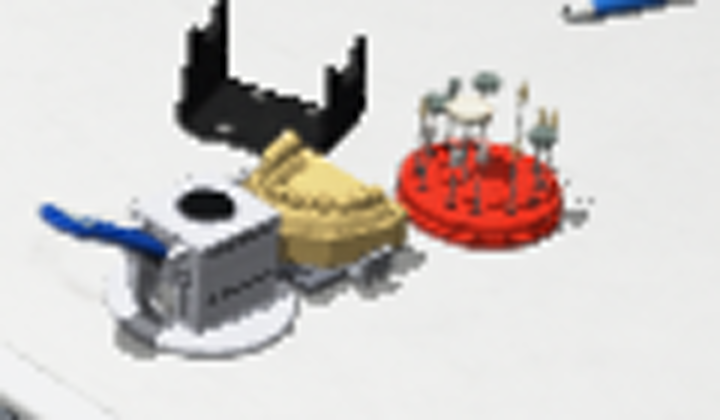

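View pics/s2.png

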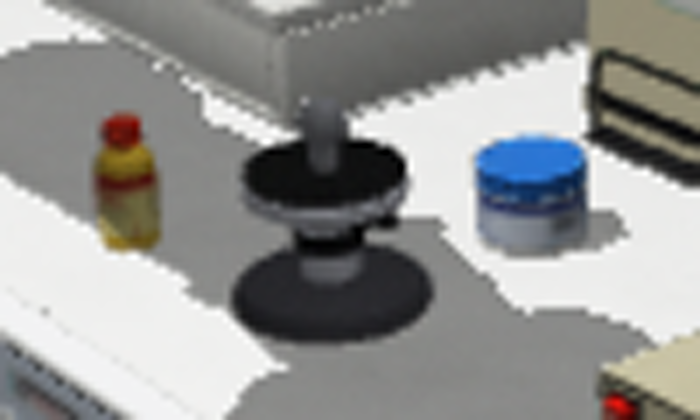

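View pics/d1.png

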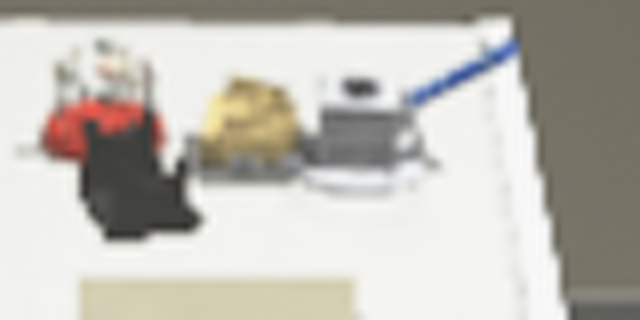

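View pics/d2.png

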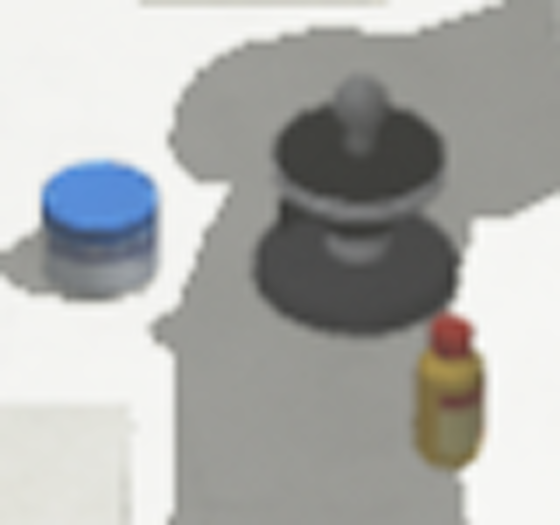

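```bash
cat >> h.py <<'E'
from scipy.spatial.transform import Rotation as R
def plan(p,yaw_z):
    """print total tool-frame shift (mm) and turn for tool down with jaw z at world angle yaw_z"""
    s=observe(); Rc=R.from_quat(s["eef_rot"]).as_matrix()
    z=np.array([np.cos(yaw_z),np.sin(yaw_z),0]);x=np.array([0,0,-1.]);y=np.cross(z,x)
    Rt=np.c_[x,y,z]; rv=R.from_matrix(Rc.T@Rt).as_rotvec()
    d=Rc.T@(np.array(p)-s["tcp_pos"])*1000
    print("t",s["time_s"],"tcp",s["tcp_pos"].round(4),"F",s["contact_force"].round(1),"w",round(s["grip_width"],4)); print("shift(cur axes)",d.round(1),"rotvec",rv.round(4), "shift in target axes",(Rt.T@(np.array(p)-s["tcp_pos"])*1000).round(1))
E
python3 - <<'E'
from h import *
print(R.from_quat(observe()["eef_rot"]).as_matrix().round(3))
plan([.4,.1,.35],np.pi/2)
w=capture("wrist");s=observe();Rc=R.from_quat(s["eef_rot"]).as_matrix()
T=np.array(w["pose"]);print("cam in tool",Rc.T@(T[:3,3]-s["tcp_pos"]),"look",Rc.T@-T[:3,2],"up",Rc.T@T[:3,1])
# stand
c=capture("scene")
d=capture("side")
print("ball",tri([ray(c,150+325/7,140+117/7),ray(d,215+361/7,215+98/7)]))
print("rubber",tri([ray(c,150+326/7,140+175/7),ray(d,215+360/7,215+153/7)]))
print("base",onz(c,150+332/7,140+293/7,.012),onz(d,215+357/7,215+270/7,.012))
E
```

```text
[[-0.    -0.957  0.291]
 [-0.001  0.291  0.957]
 [-1.    -0.    -0.001]]
t 0.2 tcp [0.1967 0.6454 0.2122] F [-0.   0.7  0.4] w 0.0856
shift(cur axes) [-137.4 -353.5 -462.6] rotvec [-0.2958 -0.0008 -0.    ] shift in target axes [-137.8 -203.3 -545.4]
cam in tool [-0.15988113  0.0789566  -0.00039945] look [ 9.52197311e-01 -3.05482740e-01 -7.58697348e-04] up [3.05483239e-01 9.52197224e-01 6.61072123e-04]
ball [0.47939305 0.25034743 0.08978375]
rubber [0.47895425 0.2511821  0.06163727]
base [0.46997752 0.23583492 0.012     ] [0.47838374 0.27017305 0.012     ]
```

Request:
jog_arm(delta_pos=[[-20,0,0],[-30,-15,-15],[-20,-30,-30],[-10,-30,-30],[-10,-30,-30],[-10,-30,-30],[0,-30,-30],[0,-30,-30]], dr=[[0,0,0],[0,0,0],[0,0,0],[0,0,0],[0,0,0],[0,0,0],[0,0,0],[0,0,0]], claw=[1,1,1,1,1,1,1,1])

```text
time_s: 1.15
tcp_pos: [0.3271, 0.4007, 0.3131]
eef_rot: [-0.421, 0.568, 0.421, 0.569]
contact_force: [0.7, 0.0, -0.8]
grip_width: 0.0856
```

```bash
python3 - <<'E'
from h import *
plan([.42,.25,.33],np.pi/2); print(observe()["joints"])
E
```

```text
t 1.15 tcp [0.3271 0.4007 0.3131] F [ 0.7  0.  -0.8] w 0.0856
shift(cur axes) [ -17.  -132.8 -117.1] rotvec [-2.958e-01  1.000e-03  2.000e-04] shift in target axes [ -16.9  -92.9 -150.7]
[-1.18668212  0.08021345  0.18905204  1.83482809 -0.01627349  1.22704871
  0.28221745]
```

Request:
jog_arm(delta_pos=[[0,-30,-30],[-10,-30,-30],[-7,-30,-30],[0,-30,-20],[0,-13,-7],[0,0,0],[0,0,0],[0,0,0]], dr=[[0,0,0],[0,0,0],[0,0,0],[0,0,0],[-0.1,0,0],[-0.1,0,0],[-0.0958,0,0],[0,0,0]], claw=[1,1,1,1,1,1,1,1])

```text
time_s: 1.95
tcp_pos: [0.4196, 0.2514, 0.3297]
eef_rot: [-0.5, 0.5, 0.5, 0.5]
contact_force: [0.0, -0.4, 0.5]
grip_width: 0.0855
```

```bash
python3 - <<'E'
from h import *
plan([.42,-.33,.33],np.pi/2); print(observe()["joints"])
w=capture("wrist"); save("w1",w["image"]); 
import pickle; pickle.dump(w,open("w1.pkl","wb"))
for p in ([.479,.25,.0],[.479,.25,.062],[.479,.25,.085]): print(proj(w,p))
E
```

```text
t 1.95 tcp [0.4196 0.2514 0.3297] F [ 0.  -0.4  0.5] w 0.0855
shift(cur axes) [-4.000e-01  5.000e-01 -5.814e+02] rotvec [0.0015 0.0001 0.0001] shift in target axes [-3.000e-01 -4.000e-01 -5.814e+02]
[-1.0070933   0.0113538   0.34217618  1.87021986 -0.0040806   1.26053868
  0.90856215]
[256.92072939 175.00160186]
[256.81075404 187.96771145]
[256.76223534 193.68807254]
```

View pics/w1.png

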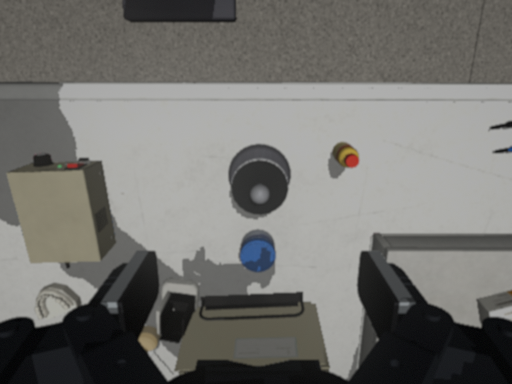

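```bash
python3 - <<'E'
from h import *
import pickle; w=pickle.load(open("w1.pkl","rb"))
save("w1c",w["image"],(215,130,375,280),5)
g=cv2.cvtColor(w["image"],cv2.COLOR_RGB2GRAY)
m=((g<50)).astype(np.uint8); 
E
```

```text
(no output)
```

View pics/w1c.png

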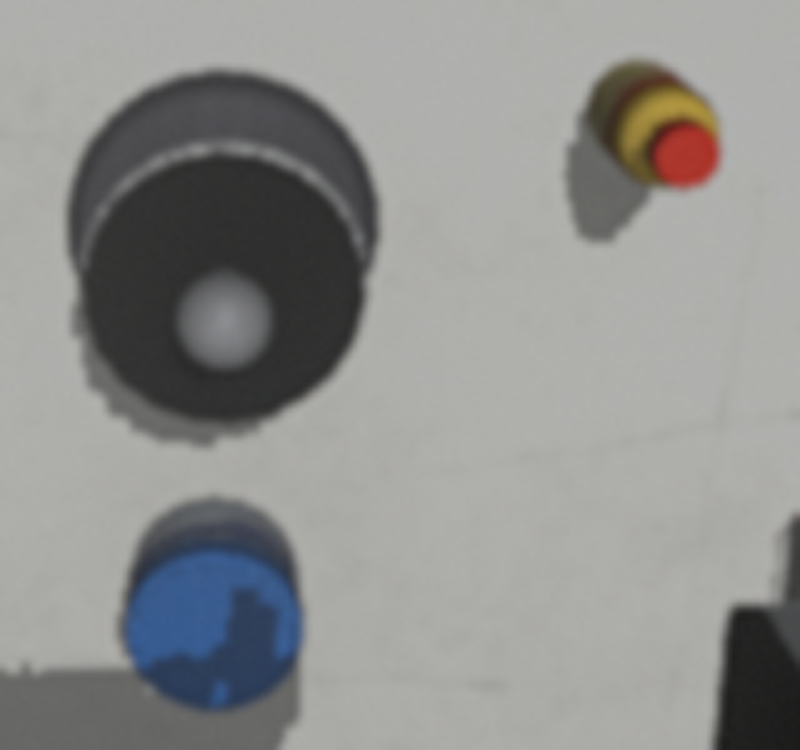

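```bash
python3 - <<'E'
from h import *
import pickle; w=pickle.load(open("w1.pkl","rb"))
c=capture("scene"); d=capture("side")
from scipy.optimize import least_squares
obs=[(w,260,194,1,.022),(w,259.7,187.2,1,0),(w,259.8,173.4,0,.012),
(c,150+325/7,140+122/7,1,.022),(c,150+326/7,140+174/7,1,0),(c,150+332/7,140+293/7,0,.012),
(d,215+361/7,215+98/7,1,.022),(d,215+360/7,215+153/7,1,0),(d,215+357/7,215+268/7,0,.012)]
for sub in (obs,obs[:3],obs[3:6],obs[6:]):
    f=lambda p:np.concatenate([proj(o[0],[p[0],p[1],o[3]*p[2]+o[4]])-[o[1],o[2]] for o in sub])
    r=least_squares(f,[.48,.25,.065],x_scale=.01); print(r.x.round(4),r.fun.round(1))
print("bottle cap",onz(w,215+685/5,130+153/5,.062),"jar",onz(w,215+213/5,130+628/5,.042))
E
```

```text
[0.4772 0.2536 0.0654] [-0.3 -1.1 -0.1  0.2 -0.4  2.6 -1.7  0.2 -1.4 -0.8 -1.3 -2.5  0.2  0.9
  0.2 -0.9  0.3 -2.9]
[0.4732 0.2539 0.0792] [-0.  -0.5  0.2  0.6 -0.2 -0. ]
[0.4706 0.2353 0.0722] [-0.3  0.5  0.  -0.4  0.2 -0. ]
[0.4783 0.2688 0.0755] [-0.   0.8 -0.  -0.8  0.   0. ]
bottle cap [0.44241934 0.37082679 0.062     ] jar [0.58881651 0.25106728 0.042     ]
```

Request:
jog_arm(delta_pos=[[0,-33,0],[0,-33,0],[0,-33,0],[0,-33,0],[0,0,0],[0,0,0]], dr=[[0,0,0],[0,0,0],[0,0,0],[0,0,0],[0,0,0],[0,0,0]], claw=[1,1,1,1,1,1])

```text
time_s: 2.7
tcp_pos: [0.5517, 0.2514, 0.329]
eef_rot: [-0.499, 0.501, 0.499, 0.5]
contact_force: [0.3, -0.3, 0.9]
grip_width: 0.0856
```

```bash
python3 - <<'E'
from h import *
plan([.50,-.34,.33],np.pi/2)
w=capture("wrist"); save("w2c",w["image"],(200,20,350,170),5); 
import pickle; pickle.dump(w,open("w2.pkl","wb"))
E
```

```text
t 2.7 tcp [0.5517 0.2514 0.329 ] F [ 0.3 -0.3  0.9] w 0.0856
shift(cur axes) [-3.000e-01  5.030e+01 -5.915e+02] rotvec [-0.0023 -0.0011 -0.0008] shift in target axes [  -1.    51.7 -591.4]
```

View pics/w2c.png

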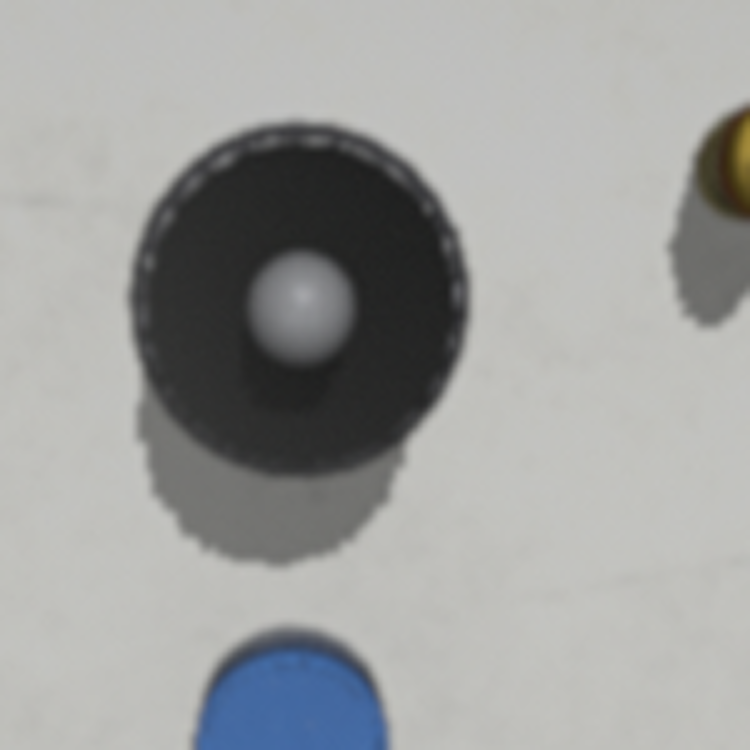

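```bash
python3 - <<'E'
from h import *
import pickle; w=pickle.load(open("w2.pkl","rb"));w1=pickle.load(open("w1.pkl","rb"))
print("ball",[onz(w,260.2,81.4,z).round(4) for z in(.08,.09,.1)]); print("base",onz(w,260,79.5,.008), onz(w1,259.8,173.4,.012))
print("tri ball",tri([ray(w,260.2,81.4),ray(w1,260,194)]))
E
```

```text
ball [array([0.478 , 0.2539, 0.08  ]), array([0.4779, 0.2538, 0.09  ]), array([0.4777, 0.2538, 0.1   ])]
base [0.47649178 0.25402017 0.008     ] [0.47321962 0.25415828 0.012     ]
tri ball [0.47787293 0.25390849 0.08946901]
```

Request:
jog_arm(delta_pos=[[0,5,-40],[0,5,-45],[0,5,-45],[0,5,-45],[0,5,-45],[0,5,-45],[0,5,-45],[0,5,-45]], dr=[[0,0,0],[0,0,0],[0,0,0],[0,0,0],[0,0,0],[0,0,0],[0,0,0],[0,0,0]], claw=[1,1,1,1,1,1,1,1])

```text
time_s: 3.55
tcp_pos: [0.5104, -0.1044, 0.3301]
eef_rot: [-0.5, 0.499, 0.5, 0.501]
contact_force: [1.7, 0.6, -0.3]
grip_width: 0.0853
```

Request:
jog_arm(delta_pos=[[0,0,-45],[0,0,-45],[0,0,-45],[0,0,-45],[0,0,-45],[0,0,-10],[0,0,0],[0,0,0]], dr=[[0,0,0],[0,0,0],[0,0,0],[0,0,0],[0,0,0],[0,0,0],[0,0,0],[0,0,0]], claw=[1,1,1,1,1,1,1,1])

```text
time_s: 4.35
tcp_pos: [0.5116, -0.3371, 0.3296]
eef_rot: [-0.5, 0.5, 0.5, 0.5]
contact_force: [0.4, 0.4, -0.5]
grip_width: 0.0851
```

```bash
python3 - <<'E'
from h import *
plan([.50,-.34,.33],np.pi/2)
w=capture("wrist"); save("w3",w["image"],None,1.5); 
import pickle; pickle.dump(w,open("w3.pkl","wb"))
E
```

```text
t 4.35 tcp [ 0.5116 -0.3371  0.3296] F [ 0.4  0.4 -0.5] w 0.0851
shift(cur axes) [-0.4 11.6 -2.9] rotvec [0.0004 0.001  0.0002] shift in target axes [-0.4 11.6 -2.9]
```

View pics/w3.png

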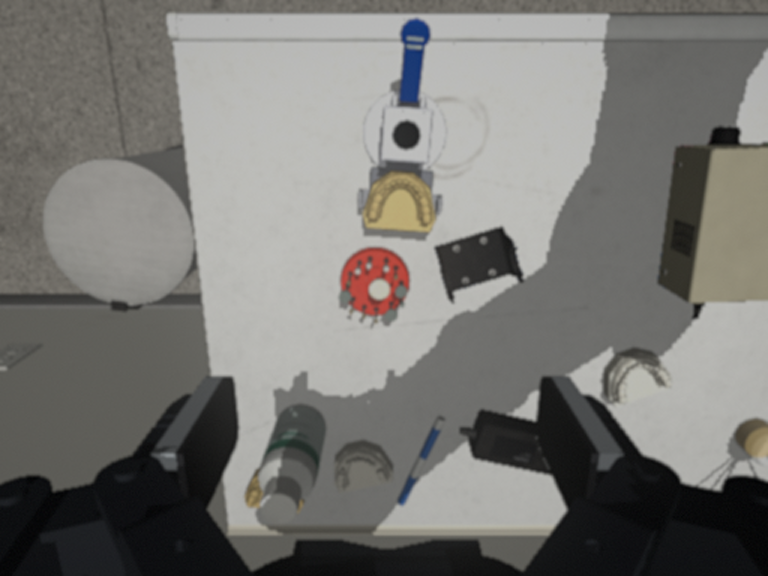

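```bash
python3 - <<'E'
from h import *
import pickle; w=pickle.load(open("w3.pkl","rb"))
save("w3c",w["image"],(220,5,320,165),5)
E
```

```text
(no output)
```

View pics/w3c.png

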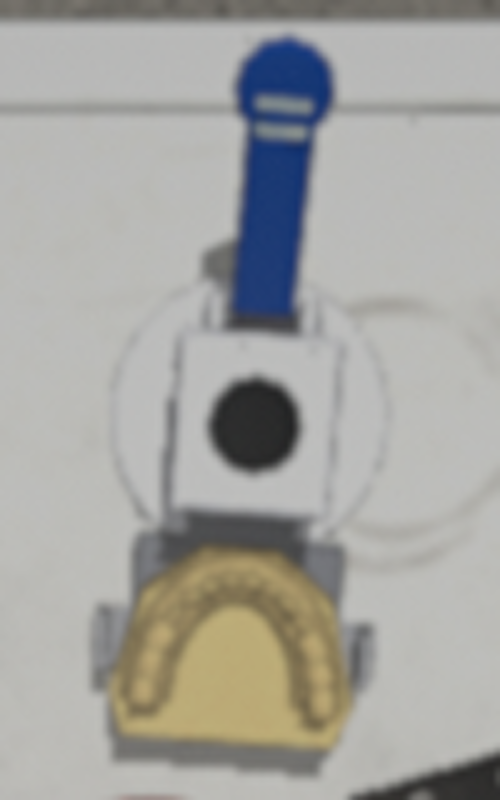

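```bash
python3 - <<'E'
from h import *
import pickle; w=pickle.load(open("w3.pkl","rb"))
f=lambda u,v,z:onz(w,220+u/5,5+v/5,z)
print("hole",f(255,425,.046)); cs=[f(*p,.046) for p in((185,332),(340,345),(172,510),(325,517))]
print(np.round(cs,4)); 
a=(cs[2]+cs[3]-cs[0]-cs[1]);b=cs[1]+cs[3]-cs[0]-cs[2]
print(np.arctan2(a[1],a[0]),np.arctan2(b[1],b[0])-np.pi/2,np.linalg.norm(a)/2,np.linalg.norm(b)/2)
p=f(285,85,.066);h=f(255,425,.046);print("pad",p,np.arctan2(*(h-p)[1::-1]))
print("flange",f(250,420,.005))
E
```

```text
hole [ 0.44882709 -0.3206023   0.046     ]
[[ 0.427  -0.3379  0.046 ]
 [ 0.43   -0.3001  0.046 ]
 [ 0.4694 -0.3412  0.046 ]
 [ 0.4711 -0.3028  0.046 ]]
-0.07178188938316157 -0.062424959021290416 0.04184778271840116 0.03822347485336668
pad [ 0.37493591 -0.31548094  0.066     ] -0.06919880755847237
flange [ 0.44902828 -0.32041734  0.005     ]
```

```bash
python3 - <<'E'
from h import *
plan([.449,-.3205,.12],np.pi/2-.068)
E
```

```text
t 4.4 tcp [ 0.5119 -0.3366  0.3297] F [0.7 0.3 0.4] w 0.085
shift(cur axes) [209.7  63.   16. ] rotvec [0.0695 0.0011 0.0004] shift in target axes [209.7  63.9  11.8]
```

Request:
jog_arm(delta_pos=[[0,20,5],[10,23,6],[40,20,5],[45,0,0],[45,0,0],[45,0,0],[25,0,0],[0,0,0]], dr=[[0,0,0],[0,0,0],[0,0,0],[0.0695,0.001,0],[0,0,0],[0,0,0],[0,0,0],[0,0,0]], claw=[1,1,1,1,1,1,1,1])

```text
time_s: 5.2
tcp_pos: [0.4475, -0.3198, 0.1171]
eef_rot: [-0.481, 0.517, 0.484, 0.516]
contact_force: [0.9, 0.3, 1.1]
grip_width: 0.0853
```

```bash
python3 - <<'E'
from h import *
plan([.449,-.3205,.036],np.pi/2-.068)
w=capture("wrist"); save("w4",w["image"],None,1.5); c=capture("scene"); save("s4",c["image"],(250,150,410,300),5)
print(proj(w,[.449,-.3205,.046]))
E
```

```text
t 5.2 tcp [ 0.4475 -0.3198  0.1171] F [0.9 0.3 1.1] w 0.0853
shift(cur axes) [81.1 -1.9 -0.7] rotvec [ 0.0005  0.0011 -0.0044] shift in target axes [81.1 -1.6 -0.6]
[257.22488252 196.14873141]
```

View pics/w4.png

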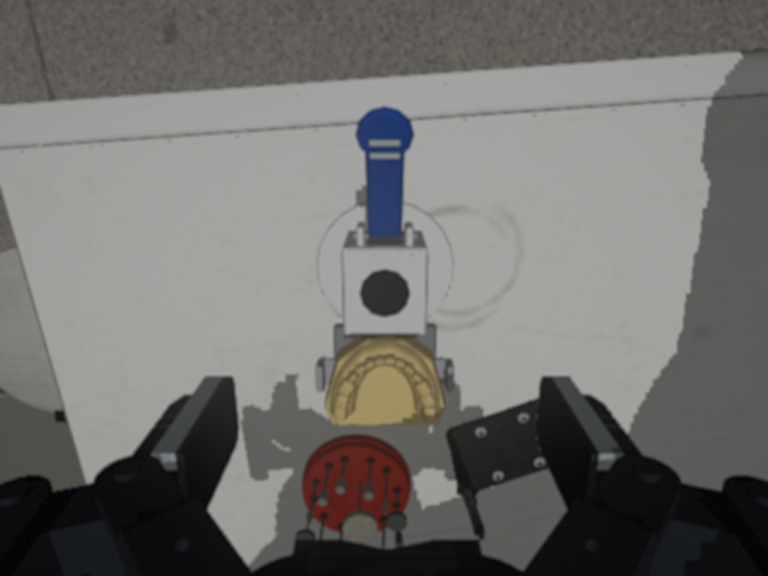

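View pics/s4.png

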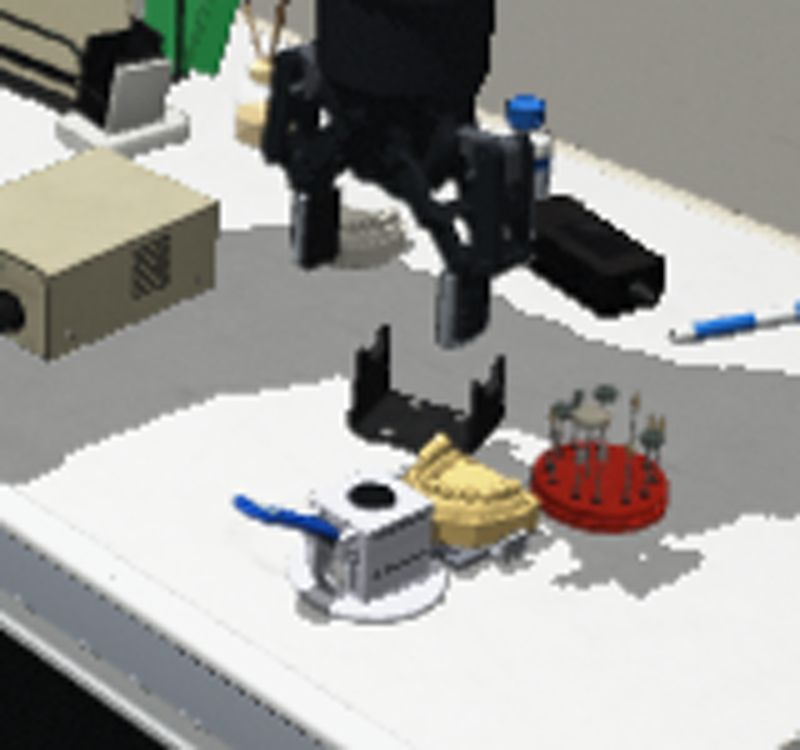

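Request:
jog_arm(delta_pos=[[20,-1,-0.7],[30,0,0],[20,0,0],[11,0,0],[0,0,0],[0,0,0]], dr=[[0,0.001,-0.0044],[0,0,0],[0,0,0],[0,0,0],[0,0,0],[0,0,0]], claw=[1,1,1,1,1,1], force=50)

```text
time_s: 5.9
tcp_pos: [0.4506, -0.3238, 0.0401]
eef_rot: [-0.485, 0.516, 0.48, 0.518]
contact_force: [-0.4, 0.0, 0.0]
grip_width: 0.0856
```

```bash
python3 - <<'E'
from h import *
plan([.449,-.3205,.036],np.pi/2-.068)
c=capture("scene"); save("s5",c["image"],(250,150,410,300),5)
E
```

```text
t 5.9 tcp [ 0.4506 -0.3238  0.0401] F [-0.4  0.   0. ] w 0.0856
shift(cur axes) [4.1 1.8 3.2] rotvec [-0.0014 -0.0025  0.0061] shift in target axes [4.1 1.8 3.2]
```

View pics/s5.png

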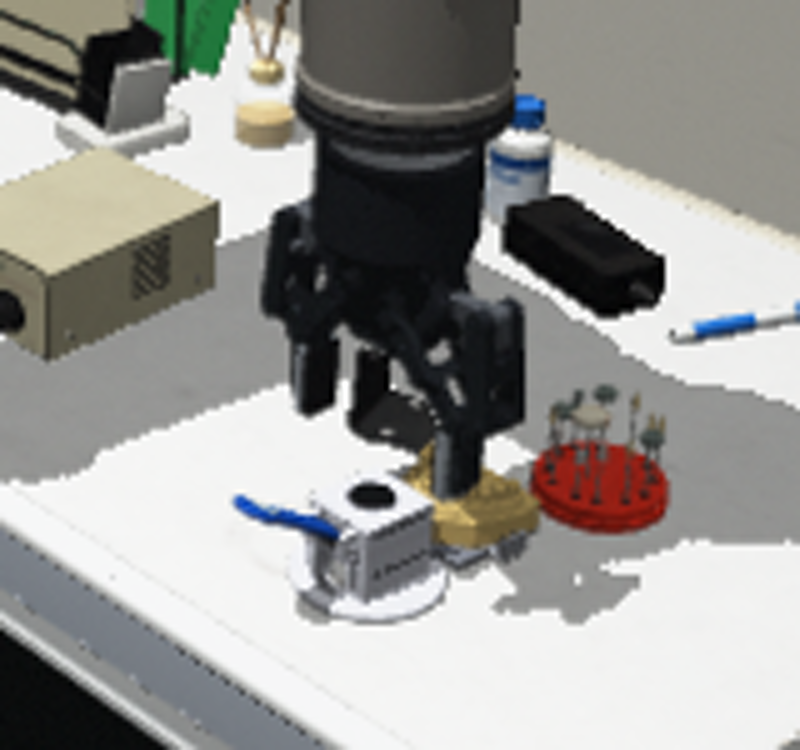

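```bash
python3 - <<'E'
from h import *
for i in range(3): plan([.449,-.3205,.036],np.pi/2-.068); w=capture("wrist")
s=observe();c=capture("scene");Rc=R.from_quat(s["eef_rot"]).as_matrix()
f=lambda P:((proj(c,P)-[250,150])*5).round()
for o in ([0,0,0],[.005,0,.05],[.005,0,-.05]): print(o,f(s["tcp_pos"]+Rc@o))
print("holder top",f([.449,-.3205,.046])); save("w6",w["image"],None,1.5);save("s6",c["image"],(250,150,410,300),5)
print(proj(w,[.449,-.3205,.046])*1.5, proj(w,s["tcp_pos"])*1.5)
d=capture("side");save("d6",d["image"],(205,125,325,215),6)
E
```

```text
t 5.95 tcp [ 0.4506 -0.3239  0.0401] F [ 0.2 -0.3  1. ] w 0.0852
shift(cur axes) [4.1 1.9 3.2] rotvec [-0.0014 -0.0026  0.0063] shift in target axes [4.1 1.8 3.2]
t 6.0 tcp [ 0.4506 -0.3238  0.04  ] F [ 0.2  0.1 -0.4] w 0.0854
shift(cur axes) [4.  1.8 3.2] rotvec [-0.0014 -0.0026  0.0064] shift in target axes [4.  1.8 3.2]
t 6.05 tcp [ 0.4504 -0.3237  0.0398] F [ 0.7  0.1 -1. ] w 0.0856
shift(cur axes) [3.8 1.7 3.1] rotvec [-0.0014 -0.0025  0.0061] shift in target axes [3.8 1.6 3.1]
[0, 0, 0] [374. 508.]
[0.005, 0, 0.05] [302. 471.]
[0.005, 0, -0.05] [449. 566.]
holder top [367. 494.]
[397.02571111 361.89400066] [387.56713738 357.32274649]
```

View pics/w6.png

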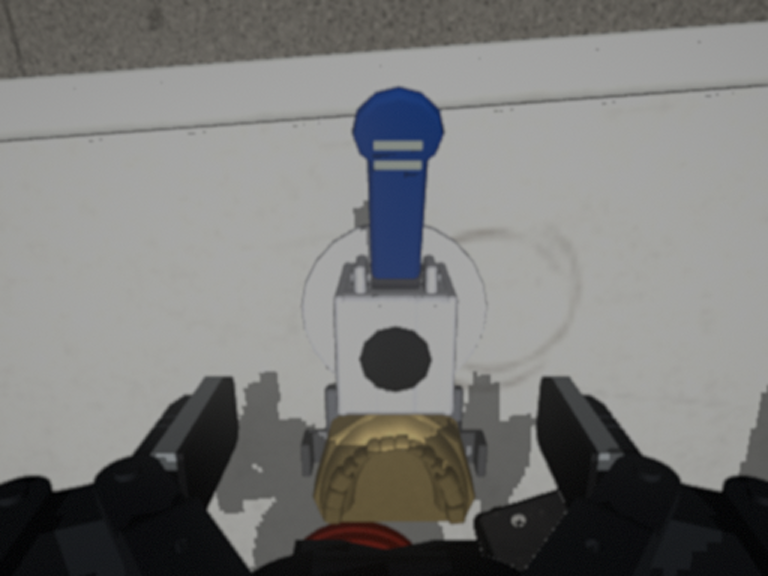

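View pics/d6.png

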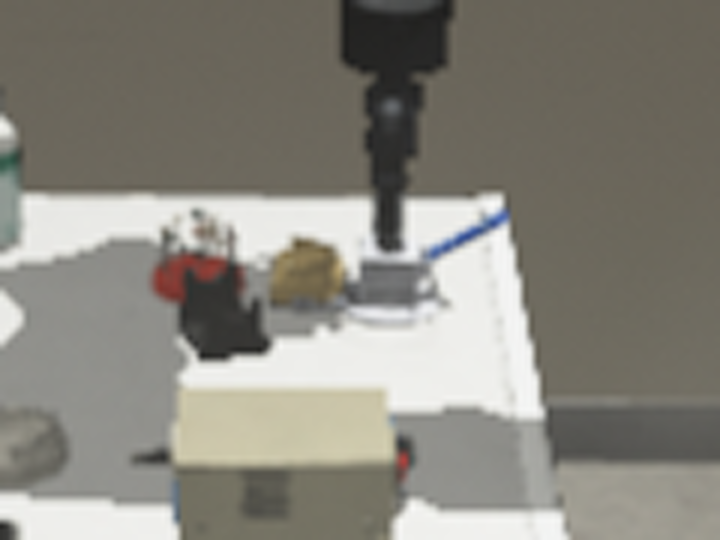

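```bash
python3 - <<'E'
from h import *
s=observe();Rc=R.from_quat(s["eef_rot"]).as_matrix();w=capture("wrist");c=capture("scene");d=capture("side")
for x in (-.03,-.02,-.01,.004):
  print(x,[ (proj(w,s["tcp_pos"]+Rc@[x,y,z])*1.5).round() for y in(.011,-.011) for z in (-.043,.043)], [((proj(c,s["tcp_pos"]+Rc@[x,0,z])-[250,150])*5).round() for z in(.047,-.047)],((proj(d,s["tcp_pos"]+Rc@[x,0,.047])-[205,125])*6).round())
print("side block top",((proj(d,[.449,-.3205+.02,.046])-[205,125])*6).round(),((proj(d,[.449,-.3205,.046])-[205,125])*6).round())
E
```

```text
-0.03 [array([234., 371.]), array([542., 370.]), array([240., 438.]), array([535., 438.])] [array([308., 412.]), array([449., 499.])] [386. 238.]
-0.02 [array([243., 355.]), array([532., 355.]), array([249., 419.]), array([526., 419.])] [array([308., 430.]), array([447., 518.])] [386. 251.]
-0.01 [array([251., 341.]), array([524., 341.]), array([257., 402.]), array([518., 402.])] [array([307., 448.]), array([446., 536.])] [385. 264.]
0.004 [array([262., 324.]), array([513., 324.]), array([266., 381.]), array([509., 381.])] [array([305., 472.]), array([444., 561.])] [385. 282.]
side block top [390. 255.] [389. 243.]
```

Request:
jog_arm(delta_pos=[[-20,0,0],[-20,0,0],[0,0,0],[0,0,0],[0,0,0],[0,0,0]], dr=[[0,0,0],[0,0,0],[0,0,0],[0,0,0],[0,0,0],[0,0,0]], claw=[0.48,0.48,0.48,0.48,0.48,0.48])

```text
time_s: 6.95
tcp_pos: [0.4492, -0.3232, 0.078]
eef_rot: [-0.484, 0.517, 0.481, 0.517]
contact_force: [0.2, -0.2, 0.1]
grip_width: 0.0411
```

```bash
python3 - <<'E'
from h import *
plan([.449,-.3205,.036],np.pi/2-.068)
w=capture("wrist"); save("w7",w["image"],None,1.5);c=capture("scene");save("s7",c["image"],(250,150,410,300),5)
s=observe();Rc=R.from_quat(s["eef_rot"]).as_matrix();g=s["grip_width"]/2
for x in (-.03,-.02,-.01,0,.01,.02):
  print(x,[ (proj(w,s["tcp_pos"]+Rc@[x,y,z])*1.5).round() for y in(.011,-.011) for z in (-g,g)], [((proj(c,s["tcp_pos"]+Rc@[x,0,z])-[250,150])*5).round() for z in(g+.005,-g-.005)])
E
```

```text
t 6.95 tcp [ 0.4492 -0.3232  0.078 ] F [ 0.2 -0.2  0.1] w 0.0411
shift(cur axes) [42.   0.5  2.8] rotvec [-0.0016 -0.0018  0.0034] shift in target axes [42.   0.4  2.7]
-0.03 [array([314., 371.]), array([461., 371.]), array([317., 439.]), array([458., 439.])] [array([342., 360.]), array([419., 406.])]
-0.02 [array([318., 355.]), array([456., 355.]), array([321., 419.]), array([453., 419.])] [array([341., 379.]), array([418., 425.])]
-0.01 [array([322., 341.]), array([452., 341.]), array([325., 402.]), array([450., 402.])] [array([340., 397.]), array([416., 444.])]
0 [array([326., 329.]), array([449., 328.]), array([328., 387.]), array([446., 387.])] [array([339., 415.]), array([415., 462.])]
0.01 [array([329., 317.]), array([445., 317.]), array([331., 373.]), array([443., 373.])] [array([338., 433.]), array([414., 481.])]
0.02 [array([332., 307.]), array([442., 307.]), array([334., 361.]), array([441., 361.])] [array([337., 451.]), array([412., 499.])]
```

View pics/w7.png

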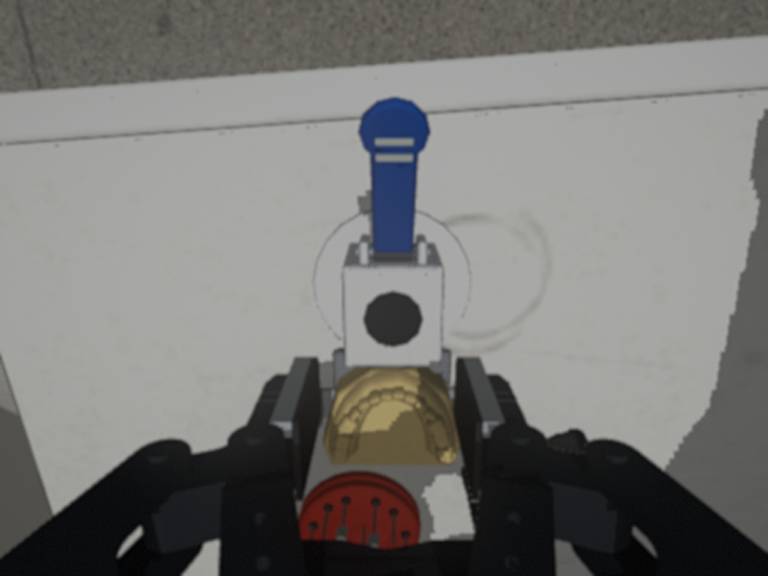

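View pics/s7.png

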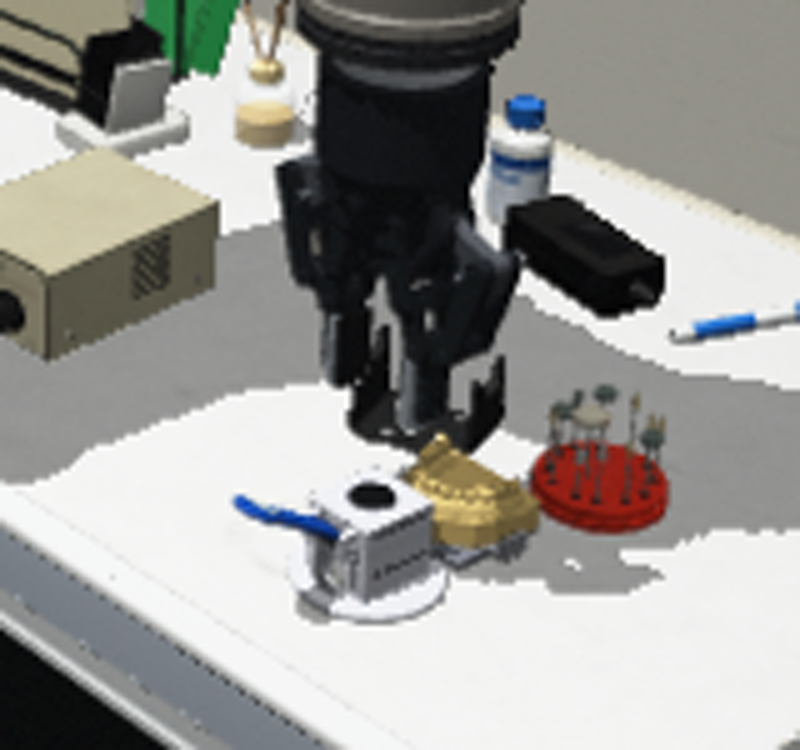

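Request:
jog_arm(delta_pos=[[0,0.4,2.7],[0,0,0],[10,0,0],[20,0,0],[10,0,0],[0,0,0],[0,0,0]], dr=[[0,0,0.0034],[0,0,0],[0,0,0],[0,0,0],[0,0,0],[0,0,0],[0,0,0]], claw=[1,1,1,1,1,1,1])

```text
time_s: 7.75
tcp_pos: [0.4492, -0.321, 0.0386]
eef_rot: [-0.483, 0.518, 0.482, 0.517]
contact_force: [-0.3, 0.2, 0.8]
grip_width: 0.0854
```

```bash
python3 - <<'E'
from h import *
plan([.449,-.3205,.0],np.pi/2-.068)
E
```

```text
t 7.75 tcp [ 0.4492 -0.321   0.0386] F [-0.3  0.2  0.8] w 0.0854
shift(cur axes) [38.6  0.2  0.6] rotvec [-0.002  -0.0021  0.0005] shift in target axes [38.6  0.2  0.5]
```

Descend gently, watching force.

Request:
jog_arm(delta_pos=[[8,0,0.5],[8,0,0],[8,0,0],[0,0,0],[0,0,0]], dr=[[0,0,0],[0,0,0],[0,0,0],[0,0,0],[0,0,0]], claw=[1,1,1,1,1])

```text
time_s: 8.25
tcp_pos: [0.4492, -0.3204, 0.0144]
eef_rot: [-0.483, 0.518, 0.482, 0.517]
contact_force: [-0.3, -0.8, 0.5]
grip_width: 0.0855
```

```bash
python3 - <<'E'
from h import *
plan([.449,-.3205,.0],np.pi/2-.068)
c=capture("scene");save("s8",c["image"],(290,190,370,290),6);w=capture("wrist"); save("w8",w["image"],None,1.5)
E
```

```text
t 8.25 tcp [ 0.4492 -0.3204  0.0144] F [-0.3 -0.8  0.5] w 0.0855
shift(cur axes) [14.4  0.2 -0.1] rotvec [-0.0017 -0.002   0.0005] shift in target axes [14.4  0.2 -0.2]
```

View pics/s8.png

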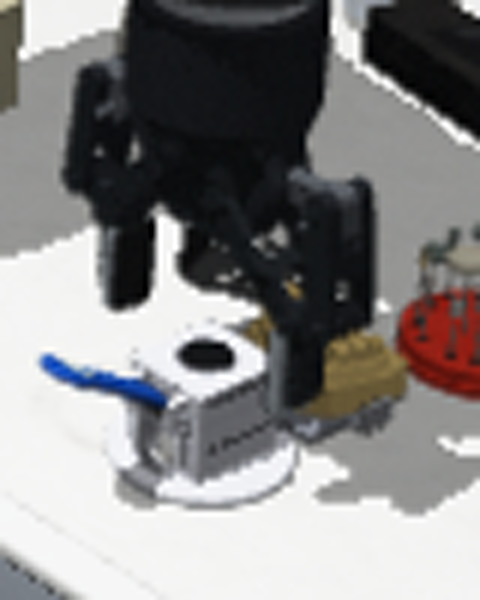

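View pics/w8.png

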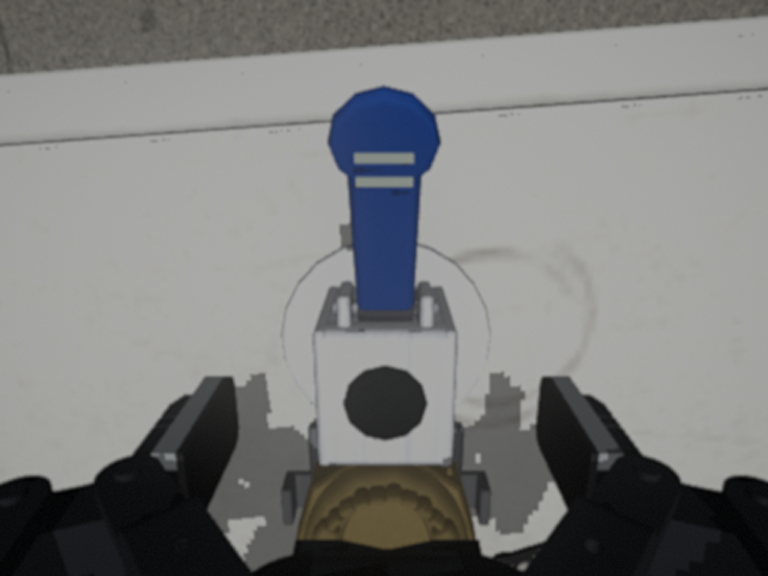

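```bash
python3 - <<'E'
from h import *
s=observe();Rc=R.from_quat(s["eef_rot"]).as_matrix();c=capture("scene");d=capture("side")
for x in (-.035,-.03,-.025,-.02):
  for y in (.011,-.011):
    print(x,y,[((proj(c,s["tcp_pos"]+Rc@[x,y,z])-[290,190])*6).round() for z in(.043,.055,-.043,-.055)])
save("d8",d["image"],(225,135,305,205),8)
for x in (-.035,-.03,-.025,-.02):print([((proj(d,s["tcp_pos"]+Rc@[x,y,.055])-[225,135])*8).round() for y in(.011,-.011)])
E
```

```text
-0.035 0.011 [array([108., 306.]), array([ 88., 294.]), array([259., 404.]), array([282., 419.])]
-0.035 -0.011 [array([148., 289.]), array([128., 276.]), array([301., 384.]), array([323., 399.])]
-0.03 0.011 [array([107., 317.]), array([ 87., 304.]), array([258., 415.]), array([281., 430.])]
-0.03 -0.011 [array([148., 299.]), array([128., 287.]), array([300., 395.]), array([322., 410.])]
-0.025 0.011 [array([107., 328.]), array([ 87., 315.]), array([257., 426.]), array([280., 441.])]
-0.025 -0.011 [array([147., 310.]), array([127., 297.]), array([299., 406.]), array([321., 421.])]
-0.02 0.011 [array([106., 338.]), array([ 86., 325.]), array([257., 437.]), array([279., 452.])]
-0.02 -0.011 [array([147., 320.]), array([127., 308.]), array([298., 417.]), array([320., 431.])]
[array([375., 281.]), array([333., 279.])]
[array([375., 290.]), array([333., 288.])]
[array([375., 298.]), array([333., 297.])]
[array([374., 307.]), array([333., 305.])]
```

View pics/d8.png

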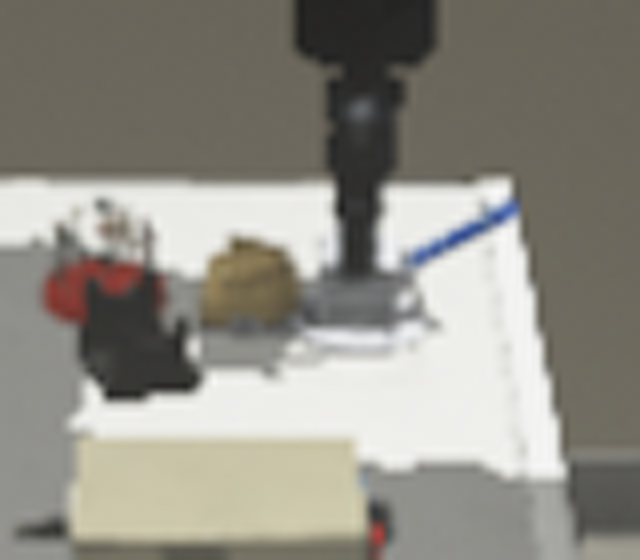

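Request:
jog_arm(delta_pos=[[8,0,0],[9,0,0],[0,0,0],[0,0,0]], dr=[[0,0,0],[0,0,0],[0,0,0],[0,0,0]], claw=[1,1,1,1])

```text
time_s: 8.85
tcp_pos: [0.4491, -0.3203, -0.0028]
eef_rot: [-0.483, 0.518, 0.482, 0.517]
contact_force: [0.5, 0.6, 0.4]
grip_width: 0.0853
```

Request:
jog_arm(delta_pos=[[0,0,0],[0,0,0],[0,0,0],[0,0,0],[0,0,0],[0,0,0]], dr=[[0,0,0],[0,0,0],[0,0,0],[0,0,0],[0,0,0],[0,0,0]], claw=[0.6,0.6,0.6,0.56,0.56,0.56])

```text
time_s: 9.45
tcp_pos: [0.4495, -0.3203, -0.0023]
eef_rot: [-0.483, 0.517, 0.482, 0.517]
contact_force: [-0.1, 0.4, -0.8]
grip_width: 0.0482
```

```bash
python3 - <<'E'
from h import *
plan([.449,-.3205,.0],np.pi/2-.068)
c=capture("scene");save("s9",c["image"],(290,190,370,290),6);d=capture("side");save("d9",d["image"],(225,135,305,205),8)
E
```

```text
t 9.45 tcp [ 0.4495 -0.3203 -0.0023] F [-0.1  0.4 -0.8] w 0.0482
shift(cur axes) [-2.3  0.5 -0.2] rotvec [-0.0015 -0.0021  0.0011] shift in target axes [-2.3  0.5 -0.2]
```

View pics/s9.png

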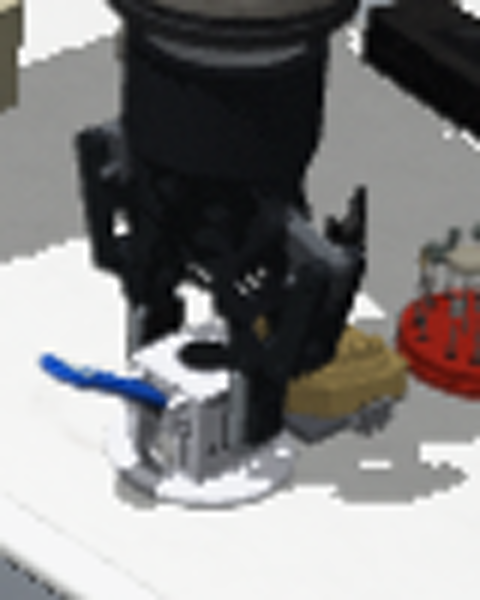

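View pics/d9.png

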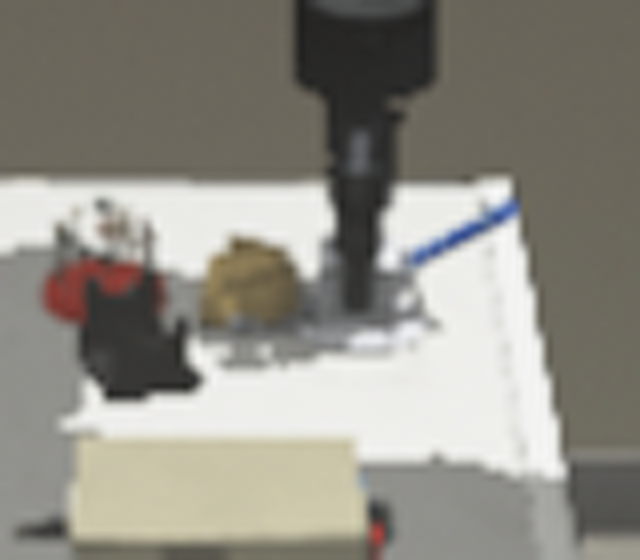

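Request:
jog_arm(delta_pos=[[-1,0,0],[0,0,0],[0,0,0],[0,0,0],[0,0,0],[0,0,0]], dr=[[0,0,0],[0,0,0],[0,0,0],[0,0,0],[0,0,0],[0,0,0]], claw=[0.3,0.3,0.3,0.3,0.3,0.3], force=80)

```text
time_s: 10.15
tcp_pos: [0.4493, -0.3202, -0.0015]
eef_rot: [-0.483, 0.517, 0.482, 0.517]
contact_force: [-1.3, 0.7, -0.5]
grip_width: 0.0392
```

Request:
jog_arm(delta_pos=[[-10,0,0],[-20,0,0],[-30,0,0],[-40,0,0],[-40,0,0],[-20,0,0],[0,0,0],[0,0,0]], dr=[[0,0,0],[0,0,0],[0,0,0],[0,0,0],[0,0,0],[0,0,0],[0,0,0],[0,0,0]], claw=[0.3,0.3,0.3,0.3,0.3,0.3,0.3,0.3])

```text
time_s: 10.95
tcp_pos: [0.4493, -0.3196, 0.1586]
eef_rot: [-0.483, 0.517, 0.482, 0.517]
contact_force: [-0.5, -0.1, -5.1]
grip_width: 0.0387
```

```bash
python3 - <<'E'
from h import *
plan([.4778,.2539,.15],np.pi/2-.068); print(observe()["joints"].round(2))
c=capture("scene");save("s10",c["image"],(270,130,390,270),5);d=capture("side");save("d10",d["image"],(225,105,305,205),6)
w=capture("wrist");save("w10",w["image"],None,1.5)
E
```

```text
t 10.95 tcp [ 0.4493 -0.3196  0.1586] F [-0.5 -0.1 -5.1] w 0.0387
shift(cur axes) [  7.6  11.2 574.1] rotvec [-0.0011 -0.0016  0.0016] shift in target axes [  8.6  10.6 574.1]
[-0.13  0.36  0.78  1.97 -0.31  0.93  2.31]
```

View pics/s10.png

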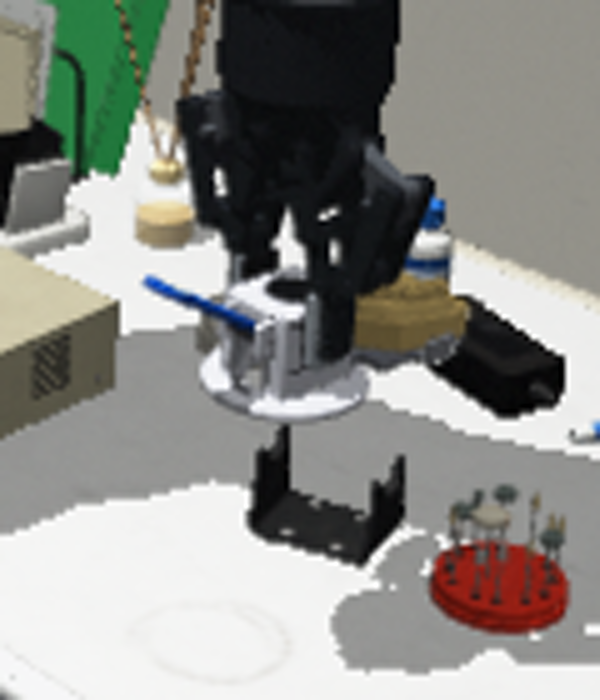

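View pics/d10.png

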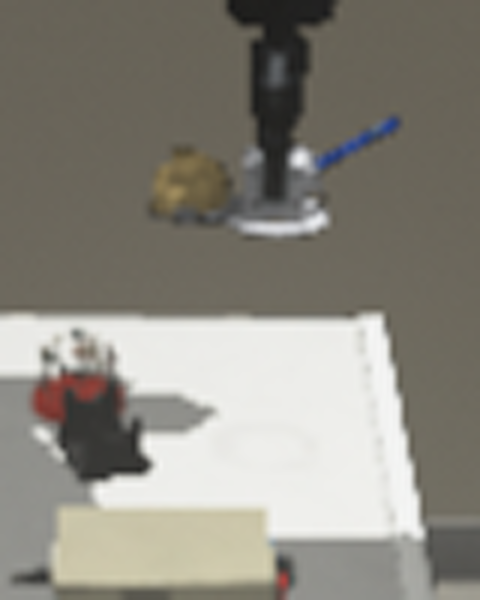

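View pics/w10.png

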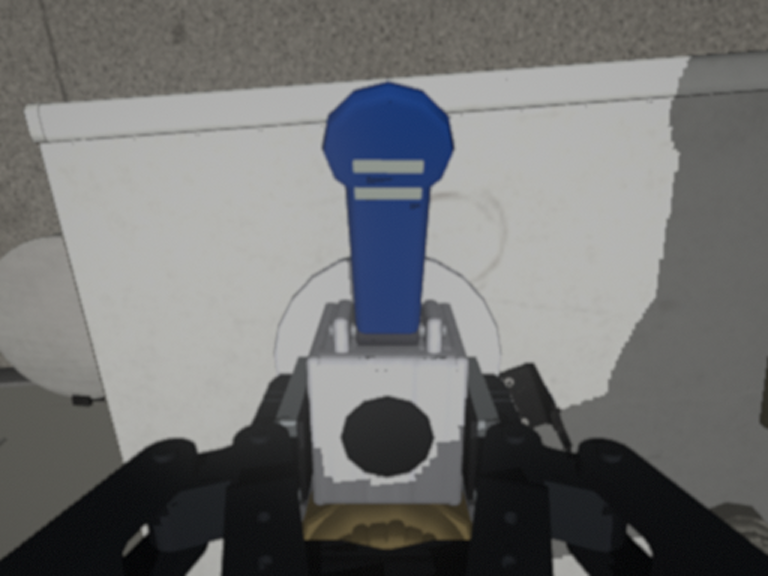

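```bash
python3 - <<'E'
from h import *
w=capture("wrist");s=observe()
p=onz(w,387/1.5,436/1.5,s["tcp_pos"][2]+.0475);Rc=R.from_quat(s["eef_rot"]).as_matrix()
print(p,(p-s["tcp_pos"]),Rc.T@(p-s["tcp_pos"]), Rc.round(4))
E
```

```text
[ 0.44690108 -0.31955864  0.20502618] [-0.00175635  0.00014783  0.0475    ] [-4.74982696e-02  1.80778002e-03 -5.42562090e-05] [[-0.0011 -0.9976  0.0697]
 [-0.0016  0.0697  0.9976]
 [-1.      0.001  -0.0017]]
```

Request:
jog_arm(delta_pos=[[0,-8,20],[0,-8,45],[0,-8,45],[0,-8,45],[0,-8,45],[0,0,45],[0,0,45],[0,0,45]], dr=[[0,0,0],[0,0,0],[0,0,0],[0,0,0],[0,0,0],[0,0,0],[0,0,0],[0,0,0]], claw=[0.3,0.3,0.3,0.3,0.3,0.3,0.3,0.3])

```text
time_s: 11.95
tcp_pos: [0.5119, 0.013, 0.1573]
eef_rot: [-0.483, 0.518, 0.482, 0.516]
contact_force: [1.5, 0.8, -4.6]
grip_width: 0.0384
```

Request:
jog_arm(delta_pos=[[0,8,45],[0,8,45],[0,8,45],[0,8,45],[0,8,40],[0,10,15],[0,0,0],[0,0,0]], dr=[[0,0,0],[0,0,0],[0,0,0],[0,0,0],[0,0,0],[0,0,0],[0,0,0],[0,0,0]], claw=[0.3,0.3,0.3,0.3,0.3,0.3,0.3,0.3])

```text
time_s: 12.75
tcp_pos: [0.4786, 0.2489, 0.1567]
eef_rot: [-0.483, 0.518, 0.482, 0.516]
contact_force: [-0.4, -0.1, -3.6]
grip_width: 0.0388
```

```bash
python3 - <<'E'
from h import *
plan([.4778,.2539,.15],np.pi/2-.068); print(observe()["joints"].round(2))
w=capture("wrist");save("w11",w["image"],None,1.5);s=observe()
print(onz(w,387/1.5,436/1.5,s["tcp_pos"][2]+.0475)-s["tcp_pos"])
c=capture("scene");save("s11",c["image"],(140,90,260,210),5)
E
```

```text
t 12.75 tcp [0.4786 0.2489 0.1567] F [-0.4 -0.1 -3.6] w 0.0388
shift(cur axes) [6.7 1.2 4.9] rotvec [-0.0012 -0.0034  0.0003] shift in target axes [6.7 1.2 4.9]
[-1.12  0.31  0.63  1.99 -0.23  0.91  1.13]
[-0.0022382   0.00071174  0.0475    ]
```

View pics/w11.png

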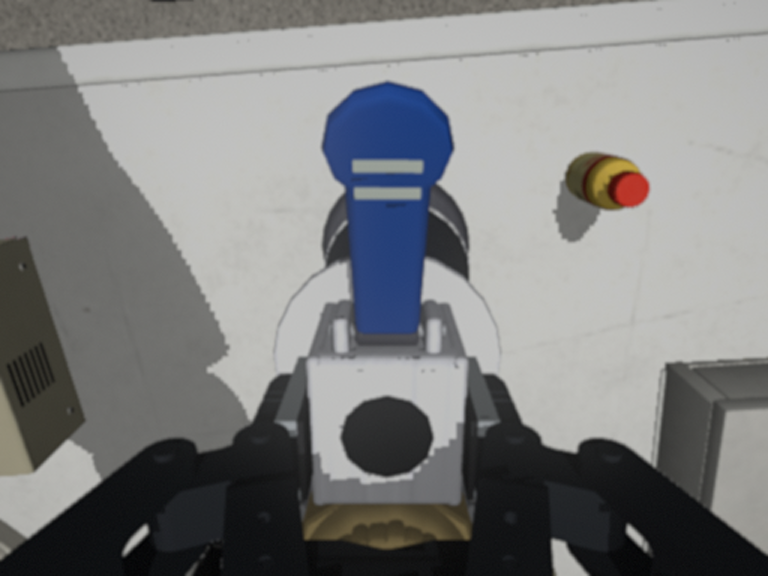

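View pics/s11.png

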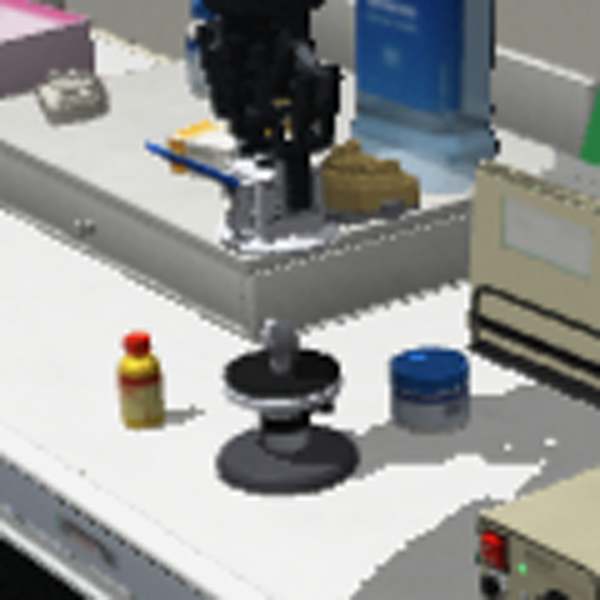

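Request:
jog_arm(delta_pos=[[10,0.2,5],[20,0,0],[15,0,0],[0,0,0],[0,0,0]], dr=[[0,-0.0034,0],[0,0,0],[0,0,0],[0,0,0],[0,0,0]], claw=[0.3,0.3,0.3,0.3,0.3])

```text
time_s: 13.35
tcp_pos: [0.4793, 0.2538, 0.1122]
eef_rot: [-0.482, 0.517, 0.482, 0.518]
contact_force: [0.6, 1.2, -3.3]
grip_width: 0.039
```

```bash
python3 - <<'E'
from h import *
plan([.4787,.2540,.10],np.pi/2-.068)
c=capture("scene");save("s12",c["image"],(150,100,250,200),7)
d=capture("side");save("d12",d["image"],(215,185,315,285),7)
E
```

```text
t 13.35 tcp [0.4793 0.2538 0.1122] F [ 0.6  1.2 -3.3] w 0.039
shift(cur axes) [12.2  0.6  0.1] rotvec [-0.0024  0.0005  0.0006] shift in target axes [12.2  0.6  0.1]
```

View pics/s12.png

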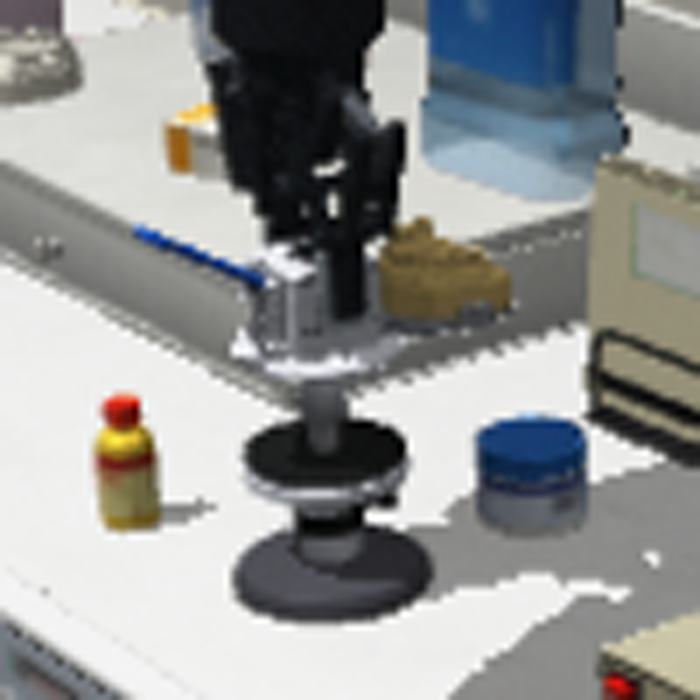

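View pics/d12.png

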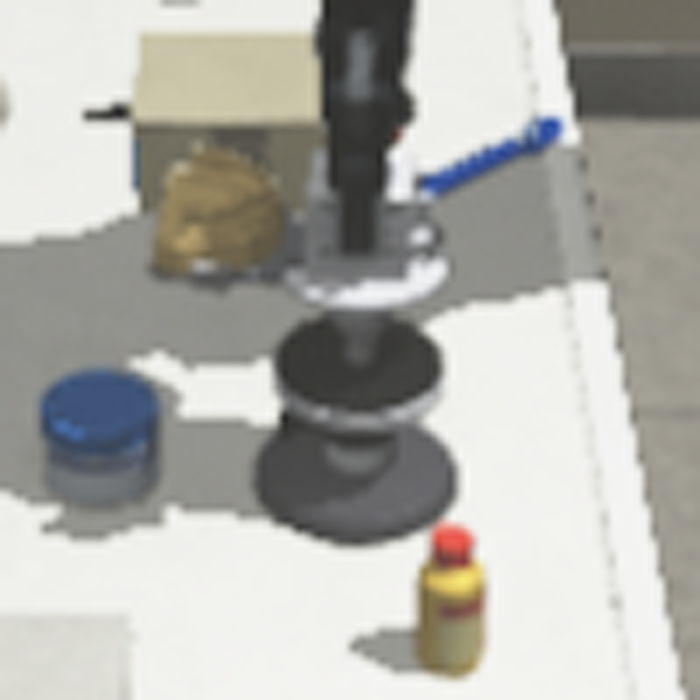

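Request:
jog_arm(delta_pos=[[5,-0.8,0.2],[5,0,0],[5,0,0],[0,0,0],[0,0,0]], dr=[[0,0,0],[0,0,0],[0,0,0],[0,0,0],[0,0,0]], claw=[0.3,0.3,0.3,0.3,0.3])

```text
time_s: 13.95
tcp_pos: [0.4799, 0.2544, 0.0973]
eef_rot: [-0.482, 0.517, 0.482, 0.518]
contact_force: [0.2, 0.0, -4.8]
grip_width: 0.0389
```

Request:
jog_arm(delta_pos=[[2,0,0],[2,0,0],[2,0,0],[0,0,0]], dr=[[0,0,0],[0,0,0],[0,0,0],[0,0,0]], claw=[0.3,0.3,0.3,0.3])

```text
time_s: 14.35
tcp_pos: [0.4799, 0.2544, 0.0912]
eef_rot: [-0.482, 0.517, 0.482, 0.518]
contact_force: [-0.9, 0.1, -5.2]
grip_width: 0.0388
```

Request:
jog_arm(delta_pos=[[2,0,0],[2,0,0],[1,0,0],[0,0,0]], dr=[[0,0,0],[0,0,0],[0,0,0],[0,0,0]], claw=[0.3,0.3,0.3,0.3])

```text
time_s: 14.75
tcp_pos: [0.4799, 0.2545, 0.0863]
eef_rot: [-0.482, 0.517, 0.482, 0.518]
contact_force: [-0.3, -0.4, -3.7]
grip_width: 0.0386
```

Request:
jog_arm(delta_pos=[[1,0,0],[1,0,0],[1,0,0],[0,0,0]], dr=[[0,0,0],[0,0,0],[0,0,0],[0,0,0]], claw=[0.3,0.3,0.3,0.3])

```text
time_s: 15.15
tcp_pos: [0.4799, 0.2545, 0.0833]
eef_rot: [-0.482, 0.517, 0.482, 0.518]
contact_force: [-0.4, -0.5, -4.1]
grip_width: 0.0391
```

Request:
jog_arm(delta_pos=[[1,0,0],[1,0,0],[1,0,0],[0,0,0]], dr=[[0,0,0],[0,0,0],[0,0,0],[0,0,0]], claw=[0.3,0.3,0.3,0.3])

```text
time_s: 15.55
tcp_pos: [0.4801, 0.2539, 0.0803]
eef_rot: [-0.482, 0.517, 0.482, 0.518]
contact_force: [-0.6, -4.5, -0.7]
grip_width: 0.0391
```

Request:
jog_arm(delta_pos=[[1,0,0],[1,0,0],[1,0,0],[0,0,0]], dr=[[0,0,0],[0,0,0],[0,0,0],[0,0,0]], claw=[0.3,0.3,0.3,0.3])

```text
time_s: 15.95
tcp_pos: [0.4802, 0.2548, 0.0774]
eef_rot: [-0.482, 0.516, 0.482, 0.518]
contact_force: [1.8, -1.4, -1.2]
grip_width: 0.039
```

Request:
jog_arm(delta_pos=[[1,0,-0.4],[1,0,0],[0,0,0]], dr=[[0,0,0],[0,0,0],[0,0,0]], claw=[0.3,0.3,0.3])

```text
time_s: 16.25
tcp_pos: [0.4799, 0.2542, 0.0752]
eef_rot: [-0.482, 0.516, 0.482, 0.518]
contact_force: [1.3, -1.0, -2.6]
grip_width: 0.0388
```

Request:
jog_arm(delta_pos=[[1,0,0],[1,0,0],[0,0,0]], dr=[[0,0,0],[0,0,0],[0,0,0]], claw=[0.3,0.3,0.3])

```text
time_s: 16.55
tcp_pos: [0.4798, 0.254, 0.0731]
eef_rot: [-0.482, 0.517, 0.482, 0.517]
contact_force: [2.6, -0.8, -5.1]
grip_width: 0.0386
```

Request:
jog_arm(delta_pos=[[1,-0.5,-0.2],[1,0,0],[0,0,0]], dr=[[0,0,0],[0,0,0],[0,0,0]], claw=[0.3,0.3,0.3])

```text
time_s: 16.85
tcp_pos: [0.4801, 0.2538, 0.0711]
eef_rot: [-0.482, 0.517, 0.482, 0.517]
contact_force: [-0.2, -0.7, -4.5]
grip_width: 0.0389
```

Request:
jog_arm(delta_pos=[[1,0,0],[1,0,0],[0,0,0]], dr=[[0,0,0],[0,0,0],[0,0,0]], claw=[0.3,0.3,0.3])

```text
time_s: 17.15
tcp_pos: [0.4801, 0.2538, 0.0691]
eef_rot: [-0.482, 0.517, 0.482, 0.517]
contact_force: [-1.6, -0.2, -7.3]
grip_width: 0.0385
```

Request:
jog_arm(delta_pos=[[1,0,0],[1,0,0],[0,0,0]], dr=[[0,0,0],[0,0,0],[0,0,0]], claw=[0.3,0.3,0.3])

```text
time_s: 17.45
tcp_pos: [0.4802, 0.2538, 0.0671]
eef_rot: [-0.482, 0.517, 0.482, 0.517]
contact_force: [-2.5, -0.7, -8.8]
grip_width: 0.0387
```

Request:
jog_arm(delta_pos=[[1,0,0],[1,0,0],[0,0,0]], dr=[[0,0,0],[0,0,0],[0,0,0]], claw=[0.3,0.3,0.3])

```text
time_s: 17.75
tcp_pos: [0.4803, 0.2539, 0.0654]
eef_rot: [-0.482, 0.517, 0.482, 0.518]
contact_force: [-5.5, -1.9, -0.5]
grip_width: 0.0387
```

```bash
python3 - <<'E'
from h import *
plan([.4787,.2540,.10],np.pi/2-.068)
c=capture("scene");save("s13",c["image"],(150,100,250,200),7)
d=capture("side");save("d13",d["image"],(215,185,315,285),7)
E
```

```text
t 17.75 tcp [0.4803 0.2539 0.0654] F [-5.5 -1.9 -0.5] w 0.0387
shift(cur axes) [-34.6   1.6   0.1] rotvec [-0.0015  0.0012  0.0006] shift in target axes [-34.6   1.6   0. ]
```

View pics/s13.png

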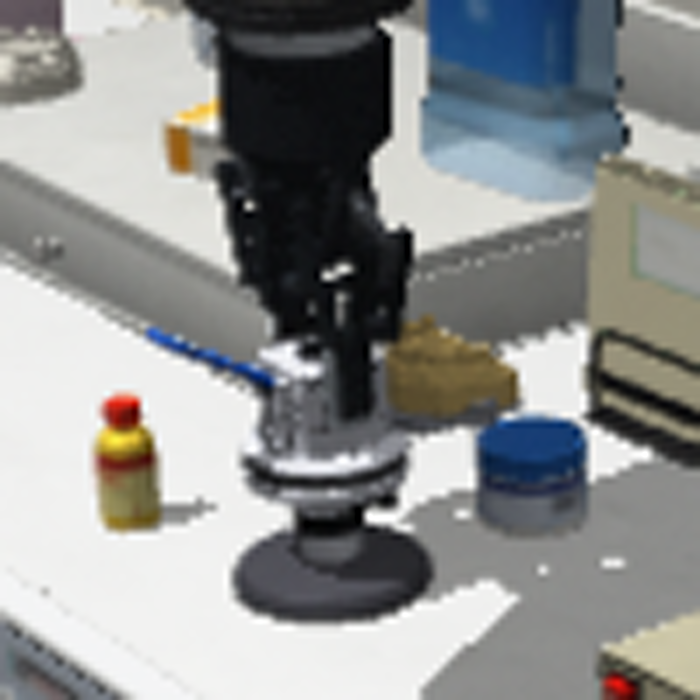

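View pics/d13.png

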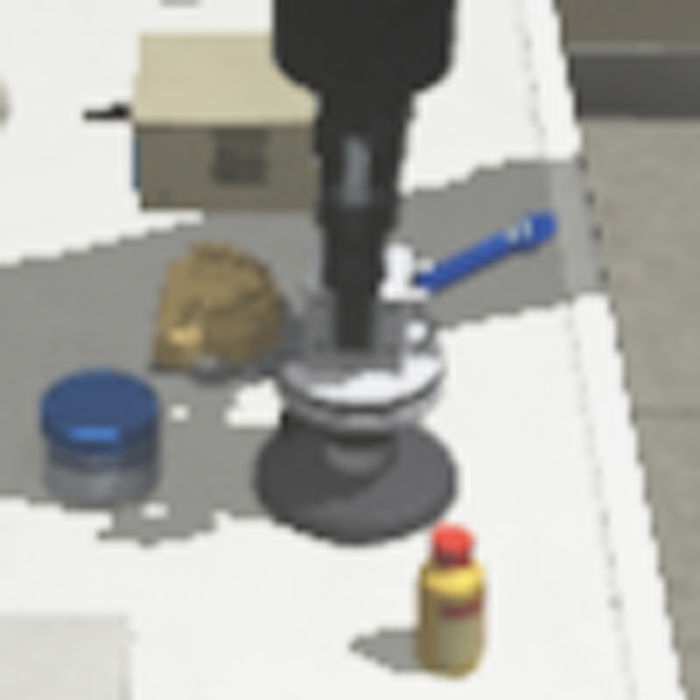

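Request:
jog_arm(delta_pos=[[0.4,0.7,-0.2],[0,0,0]], dr=[[0,0,0],[0,0,0]], claw=[0.3,0.3])

```text
time_s: 18.05
tcp_pos: [0.4802, 0.2538, 0.0653]
eef_rot: [-0.482, 0.516, 0.482, 0.518]
contact_force: [-1.5, -1.7, 0.2]
grip_width: 0.0387
```

Request:
jog_arm(delta_pos=[[0.4,0,0],[0,0,0]], dr=[[0,0,0],[0,0,0]], claw=[0.3,0.3])

```text
time_s: 18.25
tcp_pos: [0.4802, 0.2539, 0.065]
eef_rot: [-0.482, 0.516, 0.482, 0.518]
contact_force: [-2.1, -2.0, 6.1]
grip_width: 0.0386
```

Request:
jog_arm(delta_pos=[[-0.3,0,0],[0,0,0],[0,0,0],[0,0,0],[0,0,0],[0,0,0]], dr=[[0,0,0],[0,0,0],[0,0,0],[0,0,0],[0,0,0],[0,0,0]], claw=[0.7,0.9,1,1,1,1])

```text
time_s: 18.85
tcp_pos: [0.4798, 0.2537, 0.0649]
eef_rot: [-0.482, 0.516, 0.482, 0.518]
contact_force: [-0.1, 0.5, -0.5]
grip_width: 0.0858
```

```bash
python3 - <<'E'
from h import *
plan([.398,.2595,.20],np.pi/2-.068)
w=capture("wrist");save("w14",w["image"],None,1.5)
d=capture("side");save("d14",d["image"],(215,185,315,285),7)
E
```

```text
t 18.85 tcp [0.4798 0.2537 0.0649] F [-0.1  0.5 -0.5] w 0.0858
shift(cur axes) [-135.2   81.8    0.2] rotvec [-0.0015  0.0013  0.001 ] shift in target axes [-135.1   82.     0.2]
```

View pics/w14.png

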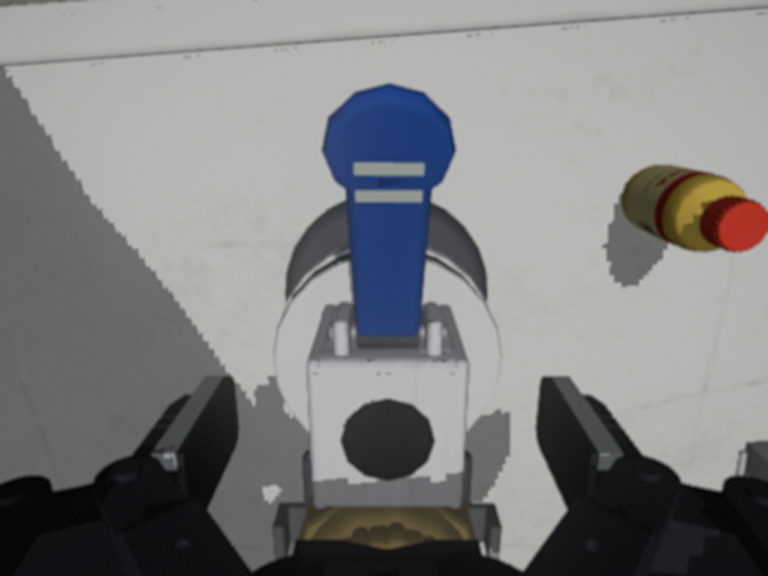

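View pics/d14.png

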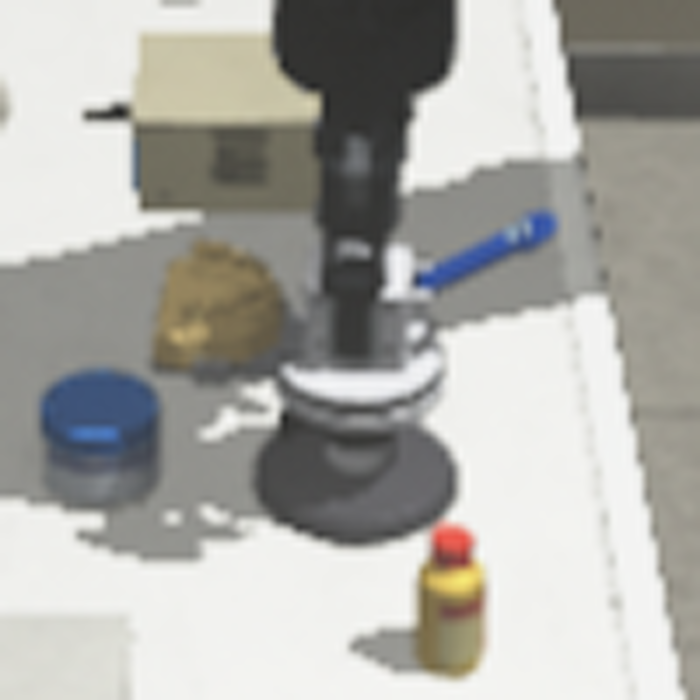

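Request:
jog_arm(delta_pos=[[-10,0,0],[-30,0,0],[-40,0,0],[-25,0,0],[0,38,0],[0,38,0],[0,0,0],[0,0,0]], dr=[[0,0,0],[0,0,0],[0,0,0],[0,0,0],[0,0,0],[0,0,0],[0,0,0],[0,0,0]], claw=[1,1,1,1,0.3,0,0,0])

```text
time_s: 19.75
tcp_pos: [0.4035, 0.2594, 0.1707]
eef_rot: [-0.482, 0.516, 0.483, 0.518]
contact_force: [-0.5, -0.3, -0.7]
grip_width: 0.0284
```

```bash
python3 - <<'E'
from h import *
plan([.4045,.2590,.17],np.pi/2-.068)
w=capture("wrist");save("w15",w["image"],None,1.5)
d=capture("side");save("d15",d["image"],(215,155,315,255),7)
c=capture("scene");save("s15",c["image"],(140,90,240,190),7)
s=observe();Rc=R.from_quat(s["eef_rot"]).as_matrix()
for x in (-.02,-.01): print(x,((proj(d,s["tcp_pos"]+Rc@[x,0,0])-[215,155])*7).round(),((proj(c,s["tcp_pos"]+Rc@[x,0,0])-[140,90])*7).round())
E
```

```text
t 19.75 tcp [0.4035 0.2594 0.1707] F [-0.5 -0.3 -0.7] w 0.0284
shift(cur axes) [ 0.7 -1.  -0.3] rotvec [-0.0002  0.0029  0.0012] shift in target axes [ 0.7 -1.  -0.3]
-0.02 [544. 322.] [219. 289.]
-0.01 [542. 343.] [221. 311.]
```

View pics/w15.png

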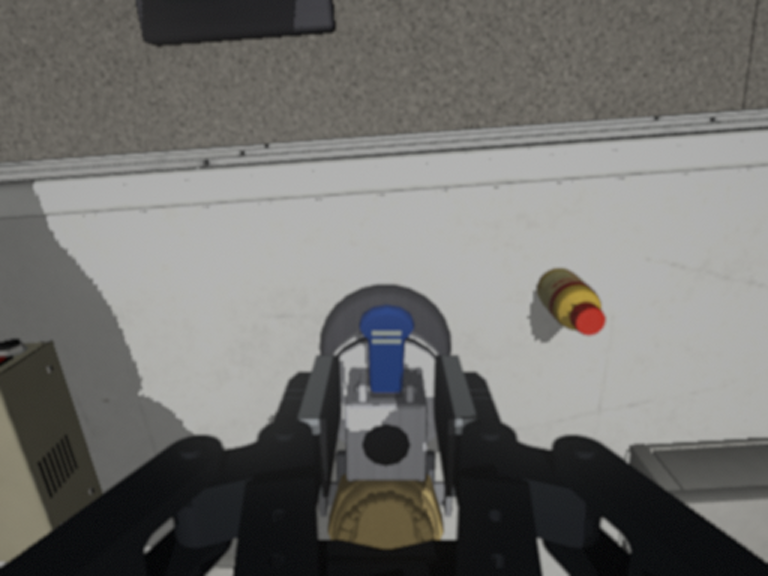

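View pics/d15.png

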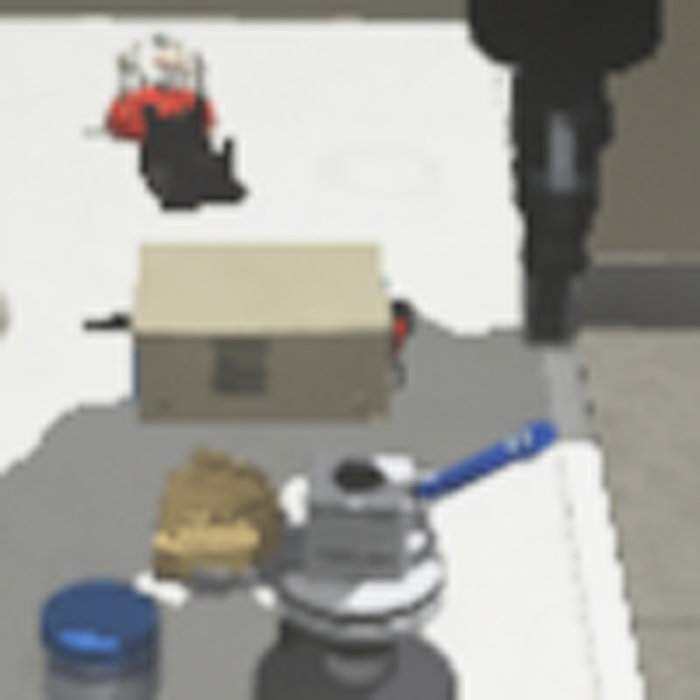

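View pics/s15.png

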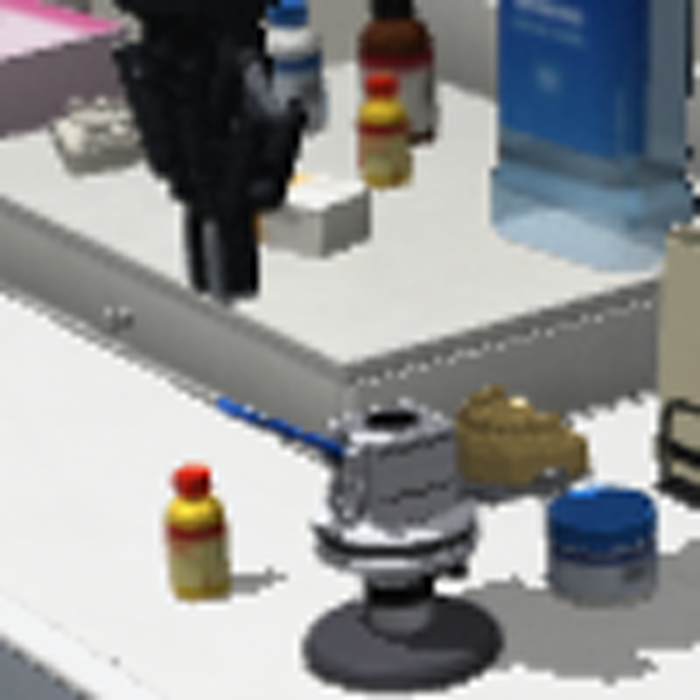

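Request:
jog_arm(delta_pos=[[12,0,0],[15,0,0],[5,0,0],[3,0,0],[3,0,0],[3,0,0],[0,0,0]], dr=[[0,0,0],[0,0,0],[0,0,0],[0,0,0],[0,0,0],[0,0,0],[0,0,0]], claw=[0,0,0,0,0,0,0])

```text
time_s: 20.6
tcp_pos: [0.4039, 0.2589, 0.1287]
eef_rot: [-0.482, 0.517, 0.482, 0.518]
contact_force: [0.5, -0.0, 0.6]
grip_width: 0.0
```

Request:
jog_arm(delta_pos=[[3,0.5,0],[3,0.5,0],[3,0.5,0],[0,0,0]], dr=[[0,0,0],[0,0,0],[0,0,0],[0,0,0]], claw=[0,0,0,0])

```text
time_s: 21.0
tcp_pos: [0.4019, 0.2591, 0.1195]
eef_rot: [-0.482, 0.517, 0.483, 0.517]
contact_force: [-2.9, 0.8, 2.8]
grip_width: -0.0004
```

Contact on the lever. Continue.

Request:
jog_arm(delta_pos=[[3,0.5,0],[3,0.5,0],[3,0.5,0],[0,0,0]], dr=[[0,0,0],[0,0,0],[0,0,0],[0,0,0]], claw=[0,0,0,0])

```text
time_s: 21.4
tcp_pos: [0.4009, 0.2591, 0.1106]
eef_rot: [-0.482, 0.517, 0.482, 0.518]
contact_force: [0.0, 0.2, 1.5]
grip_width: 0.0002
```

Request:
jog_arm(delta_pos=[[3,0.5,0],[3,0.5,0],[2,0.5,0],[0,0,0]], dr=[[0,0,0],[0,0,0],[0,0,0],[0,0,0]], claw=[0,0,0,0])

```text
time_s: 21.8
tcp_pos: [0.3993, 0.2593, 0.1026]
eef_rot: [-0.482, 0.517, 0.482, 0.518]
contact_force: [-0.4, 0.1, 1.7]
grip_width: -0.0
```

```bash
python3 - <<'E'
from h import *
plan([.4045,.2590,.17],np.pi/2-.068)
d=capture("side");save("d16",d["image"],(215,155,315,255),7)
c=capture("scene");save("s16",c["image"],(140,90,240,190),7)
E
```

```text
t 21.8 tcp [0.3993 0.2593 0.1026] F [-0.4  0.1  1.7] w -0.0
shift(cur axes) [-67.4  -5.3   0.2] rotvec [-0.0014  0.001   0.0008] shift in target axes [-67.4  -5.2   0.1]
```

View pics/d16.png

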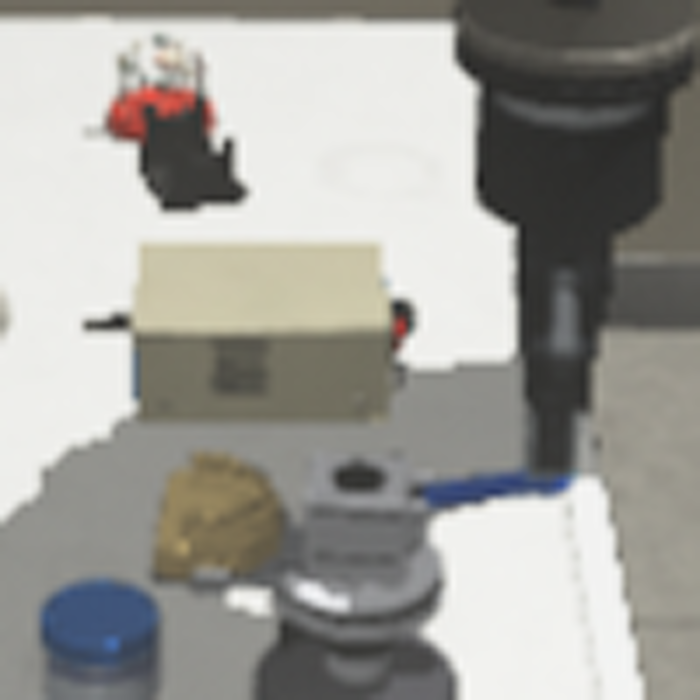

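View pics/s16.png

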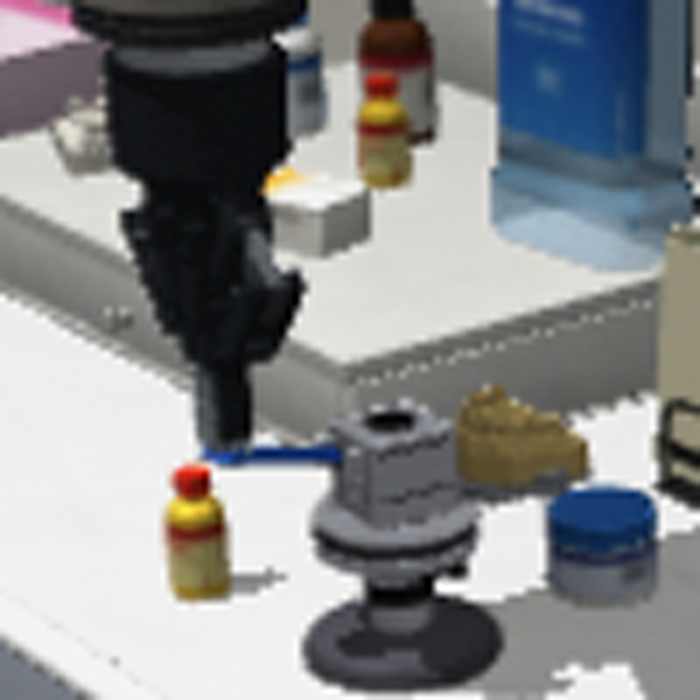

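Lever is almost level (about 0.15–0.2 rad left). Press on, in small steps.

Request:
jog_arm(delta_pos=[[2,0,0],[2,0,0],[0,0,0]], dr=[[0,0,0],[0,0,0],[0,0,0]], claw=[0,0,0])

```text
time_s: 22.2
tcp_pos: [0.3993, 0.2593, 0.0986]
eef_rot: [-0.482, 0.517, 0.482, 0.518]
contact_force: [-0.6, -0.2, 2.0]
grip_width: -0.0002
```

Request:
jog_arm(delta_pos=[[1.5,0,0],[1.5,0,0],[0,0,0]], dr=[[0,0,0],[0,0,0],[0,0,0]], claw=[0,0,0])

```text
time_s: 22.5
tcp_pos: [0.3993, 0.2593, 0.0957]
eef_rot: [-0.482, 0.517, 0.482, 0.518]
contact_force: [-1.6, -0.4, 2.4]
grip_width: -0.0001
```

Request:
jog_arm(delta_pos=[[1,0,0],[1,0,0],[0,0,0]], dr=[[0,0,0],[0,0,0],[0,0,0]], claw=[0,0,0])

```text
time_s: 22.8
tcp_pos: [0.3993, 0.2593, 0.0937]
eef_rot: [-0.482, 0.517, 0.482, 0.518]
contact_force: [-1.5, 0.5, 2.6]
grip_width: -0.0002
```

Request:
jog_arm(delta_pos=[[0.7,0,0],[0.7,0,0],[0,0,0]], dr=[[0,0,0],[0,0,0],[0,0,0]], claw=[0,0,0])

```text
time_s: 23.1
tcp_pos: [0.3994, 0.2593, 0.0924]
eef_rot: [-0.482, 0.517, 0.482, 0.518]
contact_force: [-2.2, 0.5, 2.1]
grip_width: -0.0003
```

```bash
python3 - <<'E'
from h import *
plan([.4045,.2590,.17],np.pi/2-.068)
d=capture("side");save("d17",d["image"],(215,155,315,255),7)
c=capture("scene");save("s17",c["image"],(140,90,240,190),7)
E
```

```text
t 23.1 tcp [0.3994 0.2593 0.0924] F [-2.2  0.5  2.1] w -0.0003
shift(cur axes) [-77.6  -5.2   0.1] rotvec [-0.0015  0.0013  0.001 ] shift in target axes [-77.6  -5.1   0. ]
```

View pics/d17.png

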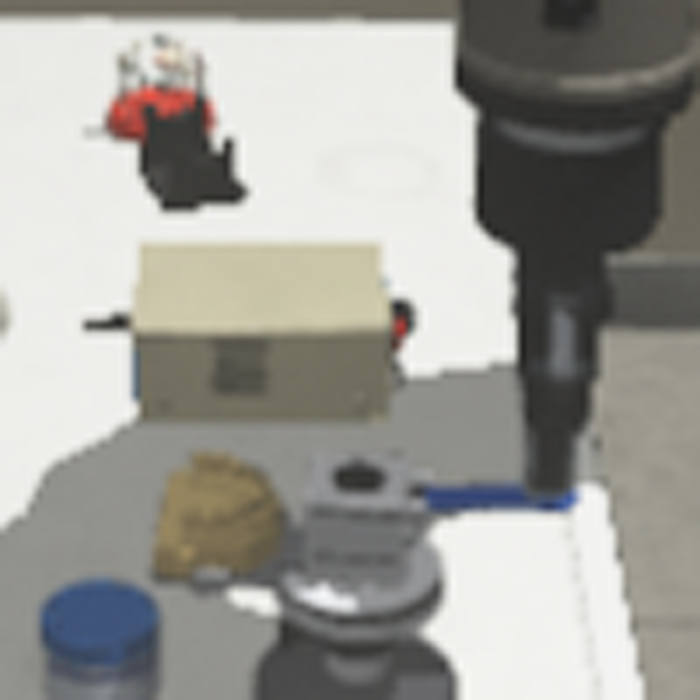

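View pics/s17.png

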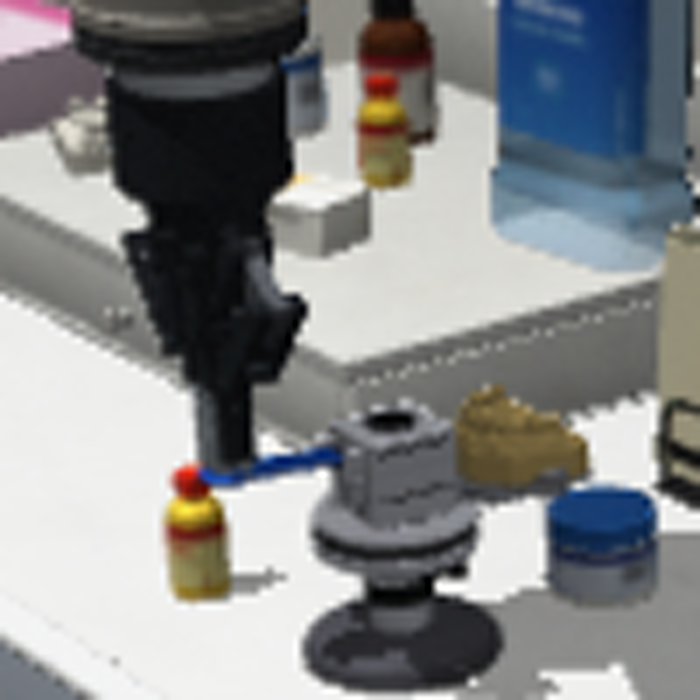

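Request:
jog_arm(delta_pos=[[0.7,0,0],[0.7,0,0],[0,0,0]], dr=[[0,0,0],[0,0,0],[0,0,0]], claw=[0,0,0])

```text
time_s: 23.5
tcp_pos: [0.3994, 0.2593, 0.091]
eef_rot: [-0.482, 0.517, 0.482, 0.518]
contact_force: [-2.4, 0.2, 1.5]
grip_width: 0.0001
```

Request:
jog_arm(delta_pos=[[0.7,0,0],[0.7,0,0],[0,0,0]], dr=[[0,0,0],[0,0,0],[0,0,0]], claw=[0,0,0])

```text
time_s: 23.8
tcp_pos: [0.3994, 0.2593, 0.0896]
eef_rot: [-0.482, 0.517, 0.482, 0.518]
contact_force: [-1.9, -0.5, 2.5]
grip_width: -0.0002
```

Request:
jog_arm(delta_pos=[[0.7,0,0],[0.7,0,0],[0,0,0]], dr=[[0,0,0],[0,0,0],[0,0,0]], claw=[0,0,0])

```text
time_s: 24.1
tcp_pos: [0.3994, 0.2593, 0.0882]
eef_rot: [-0.482, 0.517, 0.482, 0.518]
contact_force: [-3.1, 0.4, 1.7]
grip_width: 0.0001
```

```bash
python3 - <<'E'
from h import *
plan([.4045,.2590,.17],np.pi/2-.068)
d=capture("side");save("d18",d["image"],(245,205,315,255),10)
c=capture("scene");save("s18",c["image"],(160,140,230,180),10)
u=np.array([-np.cos(.068),np.sin(.068),0]);b=np.array([.478,.254,.0])
for th in (0,.1,-.1):
  for r in (0,.07):
    P=b+u*(.025+r*np.cos(th))+[0,0,.0665+.035+r*np.sin(th)]
    print(th,r,((proj(d,P)-[245,205])*10).round(),((proj(c,P)-[160,140])*10).round())
E
```

```text
t 24.1 tcp [0.3994 0.2593 0.0882] F [-3.1  0.4  1.7] w 0.0001
shift(cur axes) [-81.8  -5.2   0.2] rotvec [-0.0016  0.0013  0.001 ] shift in target axes [-81.8  -5.1   0. ]
0 0 [299. 214.] [276. 152.]
0 0.07 [534. 224.] [ 72. 206.]
0.1 0 [299. 214.] [276. 152.]
0.1 0.07 [534. 204.] [ 71. 184.]
-0.1 0 [299. 214.] [276. 152.]
-0.1 0.07 [532. 244.] [ 75. 227.]
```

View pics/d18.png

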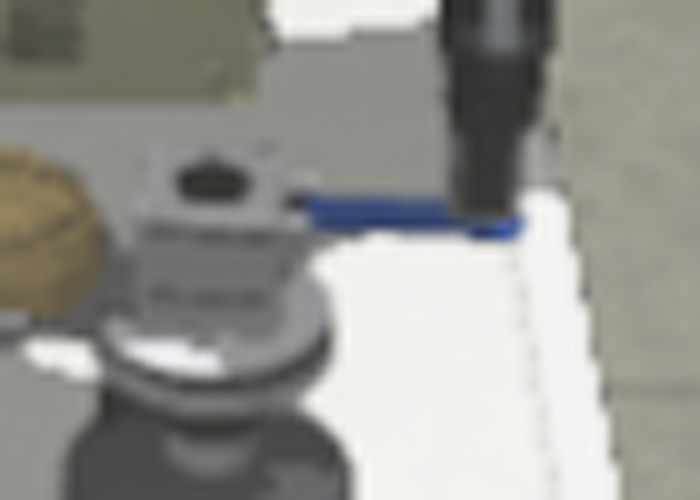

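View pics/s18.png

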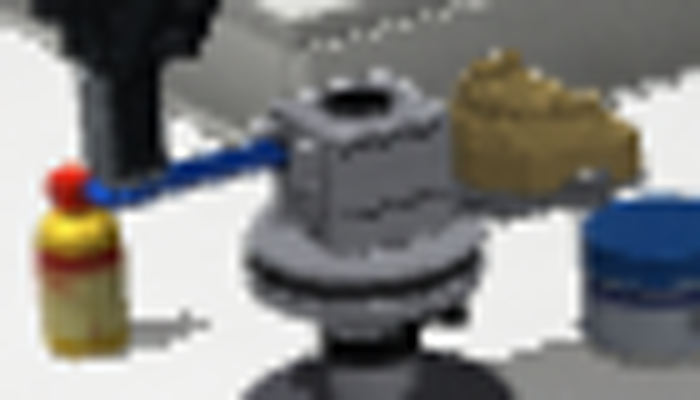

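Request:
jog_arm(delta_pos=[[0.5,0,0],[0.5,0,0],[0,0,0]], dr=[[0,0,0],[0,0,0],[0,0,0]], claw=[0,0,0])

```text
time_s: 24.5
tcp_pos: [0.3994, 0.2593, 0.0872]
eef_rot: [-0.482, 0.517, 0.482, 0.518]
contact_force: [-2.7, -0.4, 4.1]
grip_width: -0.0001
```

Request:
jog_arm(delta_pos=[[0.5,0,0],[0.5,0,0],[0,0,0]], dr=[[0,0,0],[0,0,0],[0,0,0]], claw=[0,0,0])

```text
time_s: 24.8
tcp_pos: [0.3992, 0.2594, 0.0863]
eef_rot: [-0.482, 0.517, 0.483, 0.518]
contact_force: [-5.7, -0.8, 9.7]
grip_width: 0.0001
```

Request:
jog_arm(delta_pos=[[0.2,0,0],[0,0,0],[0,0,0]], dr=[[0,0,0],[0,0,0],[0,0,0]], claw=[0,0,0])

```text
time_s: 25.1
tcp_pos: [0.3992, 0.2595, 0.0862]
eef_rot: [-0.482, 0.517, 0.483, 0.518]
contact_force: [-5.8, -0.0, 9.7]
grip_width: -0.0002
```

Request:
jog_arm(delta_pos=[[-3,0,0],[-15,0,0],[-30,0,0],[-40,0,0],[-40,0,0],[0,0,0],[0,0,0]], dr=[[0,0,0],[0,0,0],[0,0,0],[0,0,0],[0,0,0],[0,0,0],[0,0,0]], claw=[0,0,0,0,0,0,0])

```text
time_s: 25.8
tcp_pos: [0.3996, 0.2595, 0.2147]
eef_rot: [-0.482, 0.516, 0.483, 0.518]
contact_force: [0.3, -0.2, 0.2]
grip_width: 0.0001
```

```bash
python3 - <<'E'
from h import *
plan([.4045,.2590,.17],np.pi/2-.068)
d=capture("side");save("d19",d["image"],(245,205,315,255),10)
c=capture("scene");save("s19",c["image"],(160,140,230,180),10)
w=capture("wrist");save("w19",w["image"],None,1.5)
E
```

```text
t 25.8 tcp [0.3996 0.2595 0.2147] F [ 0.3 -0.2  0.2] w 0.0001
shift(cur axes) [44.7 -4.9 -0.3] rotvec [-0.0014  0.0034  0.0019] shift in target axes [44.7 -5.  -0.2]
```

View pics/d19.png

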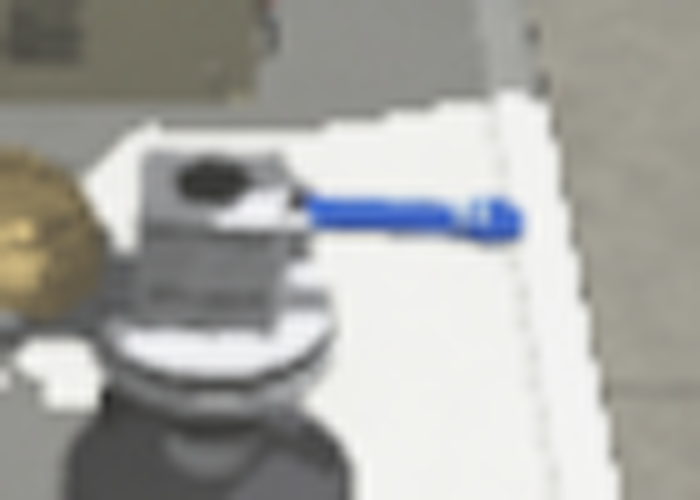

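View pics/s19.png

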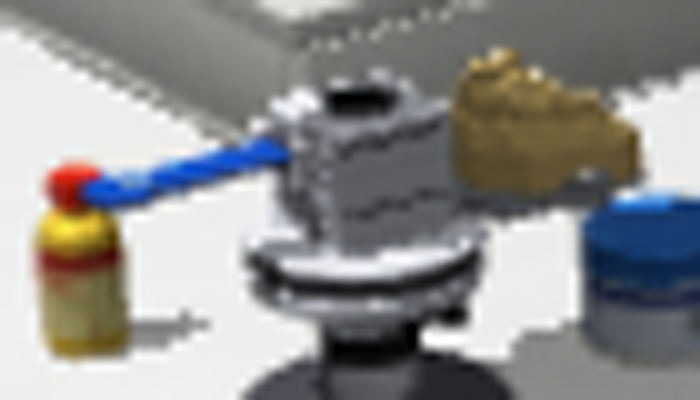

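View pics/w19.png

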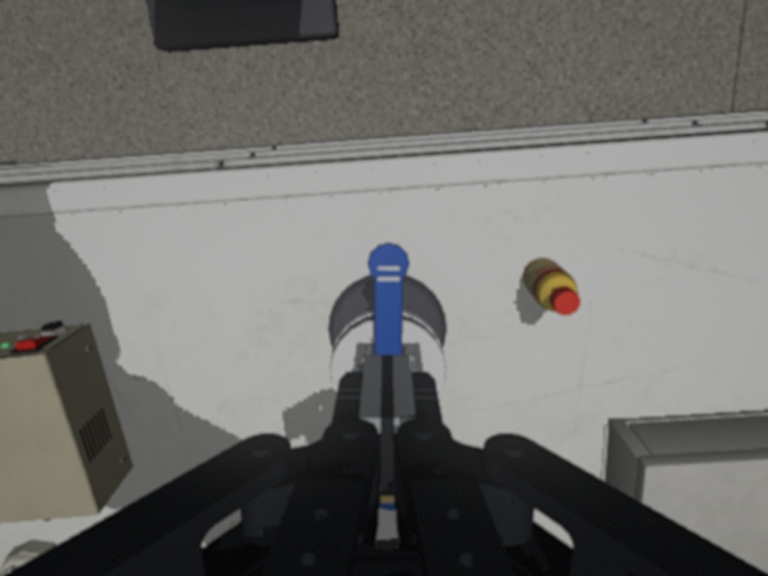

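```bash
python3 - <<'E'
from h import *
N=[]
for n,box in (("side",(268,215,300,235)),("scene",(164,150,192,165))):
    c=capture(n);im=c["image"].astype(int);x0,y0,x1,y1=box
    bl=(im[...,2]-np.maximum(im[...,0],im[...,1])*1.0); wgt=np.clip(bl,0,None)
    m=np.zeros(bl.shape,bool);m[y0:y1,x0:x1]=bl[y0:y1,x0:x1]>40
    if n=="side":  m[:, :274]=0
    v,u=np.nonzero(m)
    # column-wise weighted centreline
    us=np.unique(u);us=us[2:-2]; vs=[np.average(np.arange(y0,y1),weights=wgt[y0:y1,k]) for k in us]
    p=np.polyfit(us,vs,1);print(n,len(u),us.min(),us.max(),"slope",p[0],np.std(np.polyval(p,us)-vs))
    a,b=ray(c,us.min(),np.polyval(p,us.min()))[1],ray(c,us.max(),np.polyval(p,us.max()))[1]
    N.append(np.cross(a,b))
d=np.cross(*N);d/=np.linalg.norm(d);d*=-np.sign(d[0]);print("dir",d,"elev",np.arcsin(d[2]))
u0=np.array([-np.cos(.068),np.sin(.068),0])
for th in (0,.05,.1):
  q=u0*np.cos(th)+[0,0,np.sin(th)]
  for n in("side","scene"):
    c=capture(n);P=np.array([.478,.254,.1035])+u0*.03;a=proj(c,P);b=proj(c,P+q*.06);print(th,n,(b-a)[1]/(b-a)[0])
E
```

```text
side 63 277 294 slope 0.0625799362735018 0.12024954864559219
scene 56 170 186 slope -0.25371246146705195 0.19130712238762373
dir [-0.99538212  0.09586123 -0.00500596] elev -0.005005978149192018
0 side 0.04334301277362421
0 scene -0.26229901025211555
0.05 side 0.0009788363396108688
0.05 scene -0.2088065094429544
0.1 side -0.04146259463677072
0.1 scene -0.15545256800923643
```

```bash
python3 -c "
from rig import *
print(finish_job())"
```

```text
the job is handed in; nothing more can be done
None
```

The cast holder is seated on the ball stand with its blue lever pressed fully down. I let go, backed the arm off, and handed the job in after about 26 s. I don't know the verdict, as handing in reports none.

**Seating:** I gripped the holder by its block and lowered it in small steps with no large force. It went past the catch with small side forces and met the collar at about 67 mm. I stopped there at about 6 N net upward on the tool, which is roughly 11 N on the stand.

**Lever:** I pressed it with the closed fingertips. It resisted at 2–4 N, then rose to 9.7 N at the stop. The last two-camera check put it within about 0.01 rad of level. A rougher reading by eye from the scene view had suggested about 0.04 rad short.

**Final state:** The last pictures show the flange flush on the collar, with the tool clear at zero force. The glue bottle and paste jar look unmoved. The bur stand was last seen in place in the side view during lever pressing, though I did not measure any of the three.

**Disagreement:** The cameras showed the fingertips about 15–35 mm behind the reported TCP, where the description puts them ahead of it. I set the grasp and lever heights from the images and the contact forces.

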